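# Load the post-cure cabinet

## Robot

A 6-joint arm with a two-finger parallel gripper is mounted at the origin on a cart in front of the work surface, level with it; the furniture and walls round the work are solid. World frame = base frame: x ahead of the robot, y to its left, z up, the work surface at z = 0. Lengths are in mm, angles in rad, forces in N, time in s.
With the tool pointing down it reaches from about 275 to 725 mm from the base axis. Payload 5.6 kg.
Tool frame: the origin (TCP) lies midway between the tips of the shut fingers; the grasp point (between the pads) lies 19 mm behind it; z points along the fingers, y is the direction in which the jaws open and shut (so a half turn about z gives the same grasp; the last joint's range is limited). The gripper opens to 85 mm and grips with 20 to 120 N. Pads are 22 mm wide; open, the fingers measure 114 mm over their backs; the gripper's body (76 mm by 85 mm) begins 54 mm behind the grasp point. The pads swing forward as they close: fully open they stand 13 mm farther back than shut.
Start: joints at [-0.913, 0.255, 0.108, 0, -1.424, -0.285], TCP at [200.342, -512.207, 231.283] pointing down, gripper open.
Joint ranges: [-2.95, 2.95], [-1.21, 1.97], [-1.09, 1.5], [-2.87, 1.71], [-2.94, -0.07], [-3.05, 3.05]. Speed limits (rad/s): [2.57, 2.57, 3.14, 3.14, 3.14, 3.14].

## Interface

Orientations are given as a rotation vector (axis times angle).
In Python, from bench import arm gives the robot as it stands.
- The arm moves only by the tool jog_arm, never from a script. Its argument "series" is text: rows parted by semicolons, each of 7 numbers parted by spaces: the closure, from 0 (fully open) to 1 (shut), then the shift along the tool's x, y, z in m, then the turn, a rotation vector about the tool's x, y, z in degrees. A call has 1 to 5 rows; each row shifts and turns the commanded pose from where the row before left it, along the tool's axes as they then stand; what a row does not reach is not made up. A row lasts 1/8 s, in which the tool goes at most 62.5 mm and 10.7 degrees, less where a joint would pass 70% of its speed; a pose out of reach is approached as far as the arm can. A call with a gripper value outside its range is refused whole. The fingers move at their own pace and stop on an object; "newtons" is the grip in N (left out, the last holds). Time passes only in rows, so rows that do not move let the fingers close. It gives the time, the measured TCP pose, the force and the opening at its end, in the units of the state.
- arm.state(): the state, without advancing time (a new reading comes with each control period).
- arm.camera(name): name is "scene" or "top" or "wrist"; returns a dict with "frame" (420x560x3 uint8, blue, green, red), "fovy" (degrees; the focal length in pixels is half the picture's height over the tangent of half this angle, whatever the lens; pixels are square), "cx", "cy" (the principal point, pixels), "rvec" (rotation vector, rad) and "tvec" (3), from world to camera coordinates, as OpenCV has them; the wrist camera has in their place "tool_from_camera" (4x4, takes a point from camera to tool coordinates, whose origin is the TCP and whose axes are the flange's). Camera axes: x right, y down, z forward; pixel columns grow to the right and rows downward; lengths in mm; the calibration is good to about 2 mm. A picture is of the moment at which its call begins: read the wrist's pose just before it. There is no depth.
- arm.sign_off(): hands the job in, once; it reports no verdict.
The state is a dict: "time": time; "joints": joint angles; "joint_velocities": joint speeds; "tau": joint torques, N m; "eef_pos": TCP position; "ee_rot": TCP orientation; "contact_force": force on the tool from outside, world axes, zero at the start; "torque": the same for the moment, N m; "width": opening from 0.0 (shut) to 1.0 (fully open).
Only numpy, scipy, OpenCV 4.12 (cv2) and the standard library are available. Lean on these libraries where they do the work, as an engineer would, in place of code of your own. Each camera call takes 0.05 s, during which the arm holds its last target. There are 200 camera calls.

## Task

The curing cabinet on the bench still holds one finished resin casting: swing its door wide open by the handle, pull the tray out all the way and set the finished casting down upright in the middle of the white lid. Then set every fresh casting from the bench, stub up, fully home in the recess of the tray that matches its outline (some may be missing, their recesses stay empty). Last push the tray fully in, shut the door completely and only then flick the toggle switch on the roof towards the back of the cabinet; leave the blue mould half, the red knob and the blue bottle alone.

Things in the scene. Friction and masses are not known exactly. Their poses are not given: they have to be found in the camera images.
- cure_cabinet: Low white post-cure cabinet, 160 deep, 180 wide, 120 mm high, fixed. Origin: centre of its underside on the bench. Its x points to its back (the front is the -x side, 80 mm from the origin), the door is hinged at its -y side, z up. Roof top at z 120. Plinth below z 46; tray chamber above it, open to the front. Roof's front edge 80 mm ahead of the origin
- cure_door (a joint): Cabinet door, rad: 0 shut, grows as it swings out (counter-clockwise seen from above), stop at 2.0. It stays where it is left (friction about 0.1 N m). Hollow pan 180 wide, 36 deep, from z 46 to z 120
- door_handle (a point): Point on the door's handle, 22 mm below the door's top: an upright round bar 12 mm thick, 70 mm long, its top 2 mm below the door's top; it stands 30 mm off the outer face of the door, and 30 mm from the free edge, held by two thin stems (the upper one 20 mm below this point). x points from the bar to the door's face, z up
- door_hinge (a point): Point on the upright hinge axis of the door, at the height of point door_handle; at the cabinet's front plane, hinge-side corner
- cure_tray (a joint): Tray, m: 0 fully in, grows as it slides out to the front, stop at 0.140. Friction about 1.2 N, it stays where it is left. While in, its grip post is behind the shut door
- tray_post (a point): Grip post of the tray: an upright black post 16 mm thick (cap 20 mm) on a ledge at the middle of the tray's front, from 30 mm below to 12 mm above this point, which lies on its axis; 18 mm ahead of the cabinet's front plane while the tray is in. Axes as the cabinet's
- cure_switch (a joint): Toggle switch on the roof, rad: 0 off (leans 26 deg to the cabinet's front), 0.9 on (leans 26 deg to the back). Stiff: stays where it is left, moves under about 1 to 2 N at the tip
- switch_tip (a point): Centre of the 12 mm ball at the tip of the toggle, 40 mm from its pivot, about 44 mm above the roof; it travels 35 mm to the back from off to on
- nest_disc_large (a point): Centre of the floor of the large round recess in the tray's plate, 57 mm across (front row); 8 mm deep, so 1.5 mm play all round, edge chamfered 1.5 mm; the plate's top is 8 mm above this point. Axes as the cabinet's; moves with the tray
- nest_disc_small (a point): Centre of the floor of the small round recess in the tray's plate, 43 mm across (back row); 8 mm deep, so 1.5 mm play all round, edge chamfered 1.5 mm; the plate's top is 8 mm above this point. Axes as the cabinet's; moves with the tray
- nest_square (a point): Centre of the floor of the square recess in the tray's plate, 49 mm along x and y (front row); 8 mm deep, so 1.5 mm play all round, edge chamfered 1.5 mm; the plate's top is 8 mm above this point. Axes as the cabinet's; moves with the tray
- nest_oblong (a point): Centre of the floor of the oblong recess in the tray's plate, 37 mm along x, 63 mm along y (back row); 8 mm deep, so 1.5 mm play all round, edge chamfered 1.5 mm; the plate's top is 8 mm above this point. Axes as the cabinet's; moves with the tray
- disc_large: Cream resin casting: large round, 54 mm across, base 12 mm thick with a 2 mm chamfer round its foot; on its middle stands a pour stub, a block 24 mm (body x) by 14 mm (body y) whose top is 42 mm above the underside, to grip across its 14 mm. Origin: centre of the underside, z up. 40 to 90 g. May be absent
- disc_small: Cream resin casting: small round, 40 mm across, base 12 mm thick with a 2 mm chamfer round its foot; on its middle stands a pour stub, a block 24 mm (body x) by 14 mm (body y) whose top is 42 mm above the underside, to grip across its 14 mm. Origin: centre of the underside, z up. 40 to 90 g. May be absent
- square: Cream resin casting: square, 46 x 46 mm, base 12 mm thick with a 2 mm chamfer round its foot; on its middle stands a pour stub, a block 24 mm (body x) by 14 mm (body y) whose top is 42 mm above the underside, to grip across its 14 mm. Origin: centre of the underside, z up. 40 to 90 g. May be absent
- oblong: Cream resin casting: oblong, 34 mm (body x) by 60 mm (body y), base 12 mm thick with a 2 mm chamfer round its foot; on its middle stands a pour stub, a block 24 mm (body x) by 14 mm (body y) whose top is 42 mm above the underside, to grip across its 14 mm. Origin: centre of the underside, z up. 40 to 90 g. May be absent
- cured_square: Cream resin casting: square, 46 x 46 mm, base 12 mm thick with a 2 mm chamfer round its foot; on its middle stands a pour stub, a block 24 mm (body x) by 14 mm (body y) whose top is 42 mm above the underside, to grip across its 14 mm. Origin: centre of the underside, z up. 40 to 90 g. May be absent. A finished one: starts in the square recess of the tray, in the shut cabinet, its axes along the cabinet's; either this or cured_oblong is there
- cured_oblong: Cream resin casting: oblong, 34 mm (body x) by 60 mm (body y), base 12 mm thick with a 2 mm chamfer round its foot; on its middle stands a pour stub, a block 24 mm (body x) by 14 mm (body y) whose top is 42 mm above the underside, to grip across its 14 mm. Origin: centre of the underside, z up. 40 to 90 g. May be absent. A finished one: starts in the oblong recess of the tray, in the shut cabinet, its axes along the cabinet's; either this or cured_square is there
- lid_white: White pail lid lying on the bench at the right, beyond the castings, fixed, 112 mm across, its top 10 to 12 mm above the bench. Origin: centre of its underside, on the bench
- mould_half: Bystander: flat blue mould half, 60 x 85 x 24 mm, among the castings. Origin under its centre, long side along its y
- cast_knob: Bystander: red knob-shaped casting, 55 mm wide, 44 high, among the castings. Origin under its centre
- bottle_blue: Bystander: blue bottle, 68 mm wide, 165 high, at the back of the bench. Origin under its centre
Mind the look-alikes: they are no part of the job. There is more than one size of the lid_white; the one meant has the size given above.

How it is judged (in metres and radians):
On the way, in this order (a step that is already met when the one before it is completed fails the run):
1. the door stands wide open (beyond 70 degrees) (value of joint cure_door above 1.22 rad), for 0.2 s.
2. the tray is pulled all the way out (value of joint cure_tray above 0.132 m), for 0.2 s.
3. the finished casting stands on the lid and every fresh one sits home in its own recess of the pulled-out tray, let go (horizontal distance between each of cured_square, cured_oblong and lid_white below 0.03 m and height (world z) of cured_square between 0.006 and 0.018 m and angle between each of cured_square, cured_oblong's own z axis and vertical below 0.15 rad and height (world z) of cured_oblong between 0.006 and 0.018 m and horizontal distance between disc_large and nest_disc_large below 0.004 m and z of disc_large in the frame of nest_disc_large below 0.003 m and angle between each of disc_large, disc_small, square, oblong's own z axis and vertical below 0.08 rad and horizontal distance between disc_small and nest_disc_small below 0.004 m and z of disc_small in the frame of nest_disc_small below 0.003 m and horizontal distance between square and nest_square below 0.004 m and z of square in the frame of nest_square below 0.003 m and horizontal distance between oblong and nest_oblong below 0.004 m and z of oblong in the frame of nest_oblong below 0.003 m and value of joint cure_tray above 0.1 m and contact force between each of disc_large, disc_small, square, oblong, cured_square, cured_oblong and the fingers below 0.3 N), for 0.2 s.
4. the tray is fully in, the castings still home (horizontal distance between disc_large and nest_disc_large below 0.004 m and z of disc_large in the frame of nest_disc_large below 0.003 m and angle between each of disc_large, disc_small, square, oblong's own z axis and vertical below 0.08 rad and horizontal distance between disc_small and nest_disc_small below 0.004 m and z of disc_small in the frame of nest_disc_small below 0.003 m and horizontal distance between square and nest_square below 0.004 m and z of square in the frame of nest_square below 0.003 m and horizontal distance between oblong and nest_oblong below 0.004 m and z of oblong in the frame of nest_oblong below 0.003 m and value of joint cure_tray below 0.006 m), for 0.2 s.
5. the door is shut, the switch still off (all of step 4 and value of joint cure_door below 0.05 rad and value of joint cure_switch below 0.3 rad), for 0.2 s.
6. the switch is thrown to on (value of joint cure_door below 0.05 rad and value of joint cure_switch above 0.7 rad), for 0.2 s.
At the end, for the whole second after the job is handed in: Every fresh casting present within 4 mm of its recess's centre, on its floor (3 mm), level; the finished one upright on the lid within 3 cm of its middle; tray within 6 mm of fully in; door within 3 degrees of shut; switch on; bystanders within 4 cm of their places (all of step 4 and all of step 6 and horizontal distance between each of cured_square, cured_oblong and lid_white below 0.03 m and height (world z) of cured_square between 0.006 and 0.018 m and angle between each of cured_square, cured_oblong's own z axis and vertical below 0.15 rad and height (world z) of cured_oblong between 0.006 and 0.018 m and distance of each of mould_half, cast_knob, bottle_blue from where it was at the start of the episode below 0.04 m); the robot touches nothing.
It fails at once if the switch is on while the door is open (value of joint cure_switch above 0.45 rad and value of joint cure_door above 0.15 rad).
It fails at once if a bystander is knocked over (angle between any of mould_half, cast_knob, bottle_blue's own z axis and vertical above 0.6 rad).
It fails at once if a bystander is moved from its place by more than 4 cm (distance of any of mould_half, cast_knob, bottle_blue from where it was at the start of the episode above 0.04 m).
Of disc_large, disc_small, square, oblong only 2 to 4 are there at a start; the rules pass over those that are not, and their reading is None.
Of cured_square, cured_oblong only 1 to 1 are there at a start; the rules pass over those that are not, and their reading is None.
At some moment in a run one of disc_large, disc_small, square, oblong may be knocked a few centimetres aside while the robot is not near it.
Once in a run the grip may slacken for a moment while it holds something.
It also fails if it takes over 210 s, if anything falls off the work surface, if the arm or the gripper's body presses on something with over 40 N, if the wrist force passes 120 N, or if a joint passes its speed limit or range.

## Working session

There is one attempt and no reset: what is moved stays moved. The work goes in short steps, Python scripts to look and compute and a tool call to move; the robot and the scene stay as the last step left them, time stands still between calls to the robot, and variables do not carry over. Pictures are saved under pics/ and viewed, about 12 in all and at most 16, crops included, and the job is handed in when it is done.

Besides the shell and the picture viewer there is one more tool, called after "Call:" by a JSON object that holds its "name" and its "arguments", one argument or row to a line. jog_arm: Moves the arm, as the interface text tells. Its arguments: {"type":"object","properties":{"series":{"type":"string"},"newtons":{"type":"number"}},"required":["series"]}

```bash
ls; mkdir -p pics; cat > h.py <<'E'
import numpy as np, cv2
from bench import arm
from scipy.spatial.transform import Rotation as R
def cam(name):
    s=arm.state(); c=arm.camera(name); h,w=c["frame"].shape[:2]
    f=h/2/np.tan(np.radians(c["fovy"])/2); K=np.array([[f,0,c["cx"]],[0,f,c["cy"]],[0,0,1]])
    if "rvec" in c:
        Rc=R.from_rotvec(np.ravel(c["rvec"])).as_matrix(); t=np.ravel(c["tvec"]); Rw=Rc.T; o=-Rc.T@t
    else:
        T=np.array(c["tool_from_camera"]); Rt=R.from_rotvec(s["ee_rot"]).as_matrix()
        Rw=Rt@T[:3,:3]; o=Rt@T[:3,3]+np.array(s["eef_pos"])
    return dict(img=c["frame"],K=K,Rw=Rw,o=o,raw=c)
def ray(c,uv,z):
    d=c["Rw"]@np.linalg.inv(c["K"])@np.array([uv[0],uv[1],1.]); return c["o"]+d*(z-c["o"][2])/d[2]
def pix(c,p):
    q=c["K"]@(c["Rw"].T@(np.array(p,float)-c["o"])); return q[:2]/q[2]
E
python3 - <<'E'
from h import *
s=arm.state(); print(s)
for n in("scene","top","wrist"):
    c=cam(n); cv2.imwrite(f"pics/{n}0.png",c["img"]); print(n,c["K"].round(1).tolist(),c["o"].round(1),c["Rw"].round(3).tolist(),[k for k in c["raw"]])
a=cv2.imread("pics/scene0.png");b=cv2.imread("pics/top0.png")
E
```

```text
pics
{'time': 0.0, 'joints': array([-9.13433217e-01,  2.55767376e-01,  1.06988165e-01, -4.86764603e-04,
       -1.42388319e+00, -2.84626125e-01]), 'joint_velocities': array([-0.00055127,  0.00066704,  0.0007764 , -0.0004024 ,  0.00027851,
       -0.00052422]), 'tau': array([-9.36324395e-04, -3.86626375e+01,  2.37937653e+01,  5.36542565e+00,
       -6.22236432e-03, -2.71579346e-07]), 'eef_pos': array([ 200.18202269, -511.74268928,  230.37672497]), 'ee_rot': array([ 5.81922091e-01, -3.08680057e+00, -2.95484219e-03]), 'contact_force': array([-0.29853891,  0.54726995, -0.80158586]), 'torque': array([ 0.01849701, -0.00830695,  0.02189979]), 'width': 1.0017256675641468}
scene [[432.8, 0.0, 276.8], [0.0, 432.8, 212.3], [0.0, 0.0, 1.0]] [-101.6  605.8  673.2] [[-0.698, -0.364, 0.616], [-0.715, 0.386, -0.583], [-0.026, -0.848, -0.529]] ['frame', 'fovy', 'cx', 'cy', 'rvec', 'tvec']
top [[404.1, 0.0, 284.0], [0.0, 404.1, 205.9], [0.0, 0.0, 1.0]] [ 410.1  -23.6 1101.6] [[0.03, -0.992, 0.124], [-1.0, -0.029, 0.009], [-0.006, -0.124, -0.992]] ['frame', 'fovy', 'cx', 'cy', 'rvec', 'tvec']
wrist [[297.1, 0.0, 278.5], [0.0, 297.1, 215.6], [0.0, 0.0, 1.0]] [ 128.3 -541.1  373.6] [[-0.364, 0.887, 0.286], [0.932, 0.346, 0.113], [0.002, 0.307, -0.952]] ['frame', 'fovy', 'cx', 'cy', 'tool_from_camera']
```

View pics/top0.png

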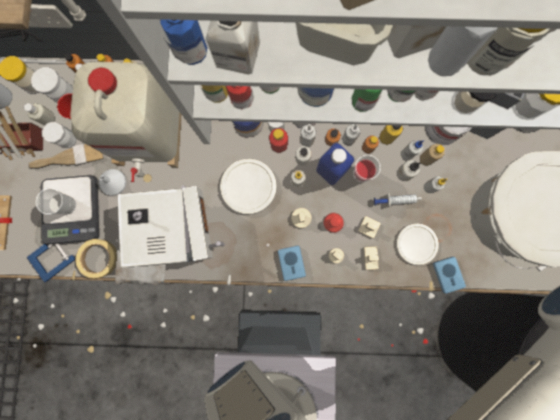

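View pics/scene0.png

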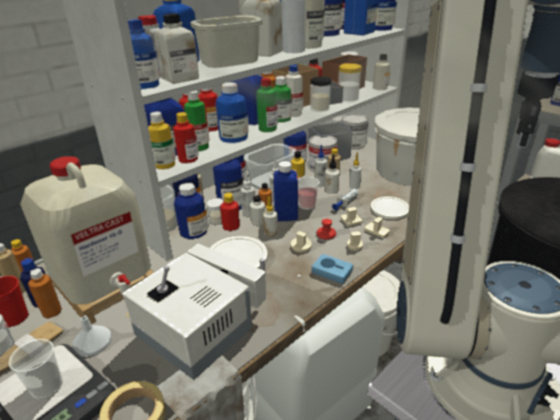

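Top view (right = −y, up = +x): the cabinet is at (160,225) with its front facing right. Castings are at (302,218) large disc, (337,255) small disc, (370,227) square and (371,258) oblong. The red knob is at (333,222) and the mould at (290,262). 

Look-alikes:
- Lids: (248,187) is big and (417,244) is small. The 112 mm lid should be about 41 px across, so it is the one at (417,244).
- The second blue tile at (450,273) is not part of the job.

One close crop to check these choices and get the cabinet corners.

```bash
python3 - <<'E'
from h import *
c=cam("top"); im=c["img"]
a=cv2.resize(im[175:285,105:235],None,fx=4.5,fy=4.5,interpolation=cv2.INTER_CUBIC)
b=cv2.resize(im[195:285,270:450],None,fx=4,fy=4,interpolation=cv2.INTER_CUBIC)
W=800
a2=cv2.resize(im[175:285,105:235],None,fx=2.7,fy=2.7,interpolation=cv2.INTER_CUBIC)
out=np.zeros((300+300,800,3),np.uint8)
out[:a2.shape[0],:a2.shape[1]]=a2
b3=cv2.resize(b,(600,300)); out[300:600,:600]=b3
cv2.imwrite("pics/crop1.png",out)
for n,uv,z in [("DL",(302,218),12),("DS",(337,255),12),("SQ",(370,227),12),("OB",(371,258),12),("knob",(333,222),40),("mould",(290,262),24),("lid",(417,244),11),("bigl",(248,187),10),("cab",(155,225),120),("other",(450,273),20)]:
    p=ray(c,uv,z);print(n,p.round(0),np.hypot(*p[:2]).round())
# lid size
hsv=cv2.cvtColor(im,cv2.COLOR_BGR2HSV)
m=((hsv[...,1]<45)&(hsv[...,2]>185)).astype(np.uint8)
n,l,st,ce=cv2.connectedComponentsWithStats(m)
for i in range(1,n):
    if st[i,4]>300 and 150<ce[i,1]<290: print(st[i],ce[i],ray(c,ce[i],11).round(1))
E
```

```text
DL [515. -63.  12.] 519.0
DS [ 418. -159.   12.] 447.0
SQ [ 496. -247.   12.] 554.0
OB [ 413. -250.   12.] 483.0
knob [ 504. -144.   40.] 524.0
mould [396. -34.  24.] 398.0
lid [ 454. -373.   11.] 588.0
bigl [596.  87.  10.] 602.0
cab [477. 298. 120.] 563.0
other [ 380. -456.   20.] 594.0
[ 494  151   66  117 6185] [531.17332255 206.17057397] [ 565.1 -683.3   11. ]
[ 220  158   57   56 2436] [248.08374384 185.42118227] [600.2  86.4  11. ]
[  43  177   48   46 1191] [ 73.07472712 195.77246012] [557.8 564.3  11. ]
[ 117  185   91   82 5353] [160.59256492 226.50775266] [480.7 318.8  11. ]
[ 397  223   42   42 1356] [417.5840708  243.59660767] [ 455. -375.   11.]
```

View pics/crop1.png

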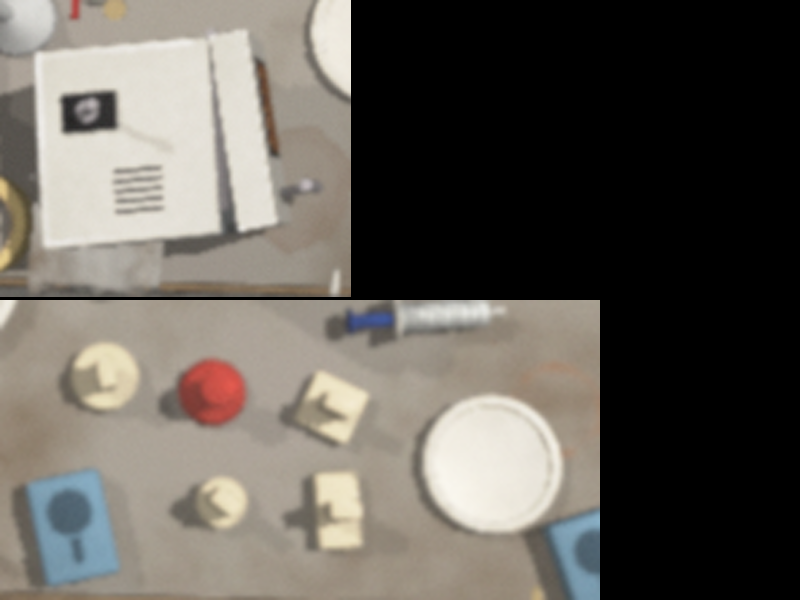

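The crop shows the 112 mm lid at top px (417,244). It also shows square, oblong and both discs, with the stubs visible, and the handle at about (218,244). Next I compute the cabinet geometry.

```bash
python3 - <<'E'
from h import *
c=cam("top"); im=c["img"]
f=lambda u,v:np.array((105+u/2.7-.3,175+v/2.7-.3))
P={n:ray(c,f(*uv),z) for n,uv,z in [("bf",(37,54),120),("bn",(44,247),120),("fn",(222,236),120),("ff",(209,36),120),("handle",(306,186),118),("tip",(88,108),164),("doorfree",(276,223),120),("doorfreein",(238,231),120),("doorhinge",(248,31),120)]}
for k,v in P.items(): print(k,v.round(1))
print(np.linalg.norm(P["bf"]-P["bn"]),np.linalg.norm(P["ff"]-P["fn"]),np.linalg.norm(P["bf"]-P["ff"]),np.linalg.norm(P["bn"]-P["fn"]))
for a,b in(("bn","bf"),("fn","ff"),("doorfree","doorhinge")):
    d=P[b]-P[a]; print(a,b,np.degrees(np.arctan2(d[1],d[0])))
for a,b in(("ff","bf"),("fn","bn")):
    d=P[b]-P[a]; print(a,b,np.degrees(np.arctan2(d[1],d[0])))
print(np.linalg.norm(P["handle"]-P["ff"]))
E
```

```text
bf [548.9 393.9 120. ]
bn [375.3 373.6 120. ]
fn [389.7 215.2 120. ]
ff [570.  237.8 120. ]
handle [436.4 142.8 118. ]
tip [496.8 327.1 164. ]
doorfree [402.7 167.6 120. ]
doorfreein [394.6 201.2 120. ]
doorhinge [575.7 202.5 120. ]
174.79996845398853 181.72428263633998 157.43854769636772 159.01308831065262
bn bf 6.6682513448893275
fn ff 7.156410907653788
doorfree doorhinge 11.392712064702488
ff bf 97.70523404698825
fn bn 95.20214953208806
164.03147021054062
```

```bash
cat >> h.py <<'E'
def rot(th):  # tool down, tool x at world angle th (deg)
    x=np.array([np.cos(np.radians(th)),np.sin(np.radians(th)),0]); z=np.array([0,0,-1.]); return np.column_stack([x,np.cross(z,x),z])
def rows(p,Rm,wps,clo,step=50.,ang=9.):
    """wps: list of (x,y,z,theta); prints rows of tool-frame shifts"""
    out=[]
    for w in wps:
        q=np.array(w[:3],float); Rt=rot(w[3]); rv=R.from_matrix(Rm.T@Rt).as_rotvec(degrees=True)
        n=int(max(1,np.ceil(np.linalg.norm(q-p)/step-1e-3),np.ceil(np.linalg.norm(rv)/ang-1e-3)))
        d=(q-p)/n
        for i in range(n):
            a=Rm@R.from_rotvec(rv*i/n,degrees=True).as_matrix()
            s=(a.T@d)/1000; out.append(" ".join([f"{clo:g}"]+[f"{v:.4f}".rstrip('0').rstrip('.') for v in s]+[f"{v:.1f}" for v in rv/n]))
        p,Rm=q,Rt
    for i in range(0,len(out),5): print("; ".join(out[i:i+5]).replace("-0;","0;").replace("-0.0;","0;"))
def go(*wps,clo=0,**k):
    s=arm.state(); Rm=R.from_rotvec(s["ee_rot"]).as_matrix()
    print("now",np.round(s["eef_pos"],1),"th",np.degrees(np.arctan2(Rm[1,0],Rm[0,0])).round(1),"tilt",np.degrees(np.arccos(-Rm[2,2])).round(2),"F",np.round(s["contact_force"],1),"w",round(s["width"],3),"t",s["time"])
    if wps: rows(np.array(s["eef_pos"]),Rm,wps,clo,**k)
E
python3 -c "
from h import *
go((436,-20,232,-79),(436,10,232,-79))"
```

```text
now [ 200.3 -512.   230.9] th -158.6 tilt 0.05 F [ 0.5 -0.1 -0.1] w 0.998 t 0.25
0 -0.0362 0.0339 -0.0001 0.0 0.0 -7.2; 0 -0.0402 0.029 -0.0001 0.0 0.0 -7.2; 0 -0.0436 0.0237 -0.0001 0.0 0.0 -7.2; 0 -0.0462 0.018 -0.0001 0.0 0.0 -7.2; 0 -0.0481 0.0121 -0.0001 0.0 0.0 -7.2
0 -0.0492 0.0059 -0.0001 0.0 0.0 -7.2; 0 -0.0496 -0.0003 -0.0001 0.0 0.0 -7.2; 0 -0.0492 -0.0066 -0.0001 0.0 0.0 -7.2; 0 -0.0479 -0.0127 -0.0001 0.0 0.0 -7.2; 0 -0.0459 -0.0187 -0.0001 0.0 0.0 -7.2
0 -0.0432 -0.0243 -0.0001 0.0 0.0 -7.2; 0 -0.0294 -0.0057 0 0.0 0.0 0.0
```

Call:
{"name": "jog_arm", "arguments": {
  "series": "0 -0.036 0.034 0 0 0 -7.2; 0 -0.04 0.029 0 0 0 -7.2; 0 -0.0436 0.0237 0 0 0 -7.2; 0 -0.0462 0.018 0 0 0 -7.2; 0 -0.048 0.012 0 0 0 -7.2"
}}

```text
time: 0.88
eef_pos: [307.7, -287.4, 231.3]
ee_rot: [-1.513, 2.753, -0.0]
contact_force: [0.3, -0.4, 0.4]
width: 1.004
```

Call:
{"name": "jog_arm", "arguments": {
  "series": "0 -0.049 0.006 0 0 0 -7.2; 0 -0.0496 0 0 0 0 -7.2; 0 -0.049 -0.0066 0 0 0 -7.2; 0 -0.048 -0.0127 0 0 0 -7.2; 0 -0.046 -0.0187 0 0 0 -7.2"
}}

```text
time: 1.5
eef_pos: [415.4, -64.2, 231.5]
ee_rot: [-2.29, 2.15, -0.001]
contact_force: [1.2, -1.0, 0.2]
width: 0.996
```

Call:
{"name": "jog_arm", "arguments": {
  "series": "0 -0.043 -0.024 0 0 0 -7.2; 0 -0.03 -0.006 0 0 0 0; 0 0 0 0 0 0 0"
}}

```text
time: 1.88
eef_pos: [436.9, 10.7, 231.0]
ee_rot: [2.419, -2.004, -0.001]
contact_force: [-0.4, -0.3, 1.0]
width: 0.998
```

```bash
python3 - <<'E'
from h import *
c=cam("wrist"); cv2.imwrite("pics/w1.png",c["img"])
for p in [(436.4,142.8,118),(570,237,120),(389.7,215,120),(497,327,164)]: print(p,pix(c,p).round(1))
go((436,95,232,-79),(437,143,160,-79),(437,143,82,-79))
E
```

```text
(436.4, 142.8, 118) [256.5 331.8]
(570, 237, 120) [122.5 384.3]
(389.7, 215, 120) [287.2 392.5]
(497, 327, 164) [169.  493.7]
now [436.8   9.7 231.1] th -79.3 tilt 0.02 F [-0.7 -0.7 -1.2] w 1.0 t 1.925
0 -0.042 -0.0075 -0.0004 0.0 -0.0 -0.2; 0 -0.042 -0.0076 -0.0004 0.0 -0.0 -0.2; 0 -0.0235 -0.0051 0.036 0.0 0.0 0.0; 0 -0.0235 -0.0051 0.036 0.0 0.0 0.0; 0 0 0 0.039 0.0 0.0 0.0
0 0 0 0.039 0.0 0.0 0.0
```

View pics/w1.png

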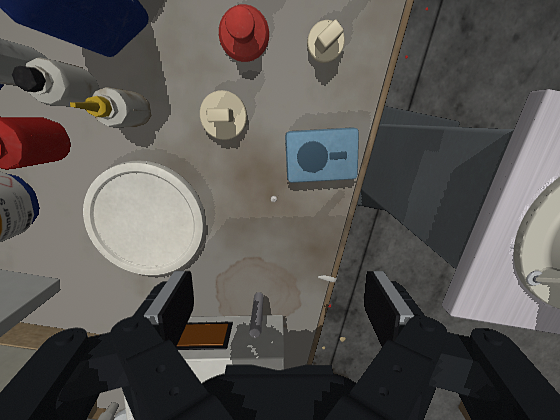

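The wrist view shows the handle bar top at about (257,335) against a predicted (256.5,332), so the handle estimate holds. Moving onto it.

Call:
{"name": "jog_arm", "arguments": {
  "series": "0 -0.042 -0.0075 0 0 0 0; 0 -0.042 -0.0076 0 0 0 0; 0 -0.0235 -0.005 0.036 0 0 0; 0 -0.0235 -0.005 0.036 0 0 0; 0 0 0 0.039 0 0 0"
}}

```text
time: 2.55
eef_pos: [437.9, 142.9, 119.5]
ee_rot: [-2.416, 2.006, -0.001]
contact_force: [0.5, -0.3, 0.1]
width: 1.0
```

Call:
{"name": "jog_arm", "arguments": {
  "series": "0 0 0 0.038 0 0 0; 0 0 0 0 0 0 0; 0.95 0 0 0 0 0 0; 0.95 0 0 0 0 0 0; 0.95 0 0 0 0 0 0",
  "newtons": 50
}}

```text
time: 3.18
eef_pos: [438.2, 142.8, 83.4]
ee_rot: [-2.415, 2.006, -0.001]
contact_force: [0.5, 0.7, -0.6]
width: 0.379
```

Call:
{"name": "jog_arm", "arguments": {
  "series": "0.95 0 0 0 0 0 0; 0.95 0 0 0 0 0 0; 0.95 0 0 0 0 0 0"
}}

```text
time: 3.55
eef_pos: [437.7, 142.4, 82.9]
ee_rot: [-2.416, 2.007, -0.001]
contact_force: [-2.1, -0.4, 5.3]
width: 0.127
```

```bash
python3 - <<'E'
from h import *
# arc from grip point about hinge
s=arm.state(); h=np.array([569.8,236.3]); p=np.array(s["eef_pos"]); r=p[:2]-h; print(np.hypot(*r))
a0=np.arctan2(r[1],r[0]); L=163.9
Rm=R.from_rotvec(s["ee_rot"]).as_matrix(); th0=np.degrees(np.arctan2(Rm[1,0],Rm[0,0]))
w=[]
for d in range(8,97,8):
    a=a0+np.radians(d); w.append((*(h+np.hypot(*r)*np.array([np.cos(a),np.sin(a)])),p[2],th0+d))
print(w[-1]); go(*w,clo=0.95)
E
```

```text
162.01702204820276
(np.float64(676.9411083994394), np.float64(114.76688383692535), np.float64(82.93947529310233), np.float64(16.578411008578996))
now [437.7 142.4  82.9] th -79.4 tilt 0.04 F [-2.1 -0.4  5.3] w 0.127 t 3.55
0.95 0.0198 -0.0109 0 -0.0 -0.0 -8.0; 0.95 0.0198 -0.0109 0 0.0 0.0 -8.0; 0.95 0.0198 -0.0109 0 0.0 0.0 -8.0; 0.95 0.0198 -0.0109 0 0.0 0.0 -8.0; 0.95 0.0198 -0.0109 0 0.0 0.0 -8.0
0.95 0.0198 -0.0109 0 0.0 0.0 -8.0; 0.95 0.0198 -0.0109 0 0.0 0.0 -8.0; 0.95 0.0198 -0.0109 0 0.0 0.0 -8.0; 0.95 0.0198 -0.0109 0 0.0 0.0 -8.0; 0.95 0.0198 -0.0109 0 0.0 0.0 -8.0
0.95 0.0198 -0.0109 0 0.0 0.0 -8.0; 0.95 0.0198 -0.0109 0 0.0 0.0 -8.0
```

Call:
{"name": "jog_arm", "arguments": {
  "series": "0.95 0.0198 -0.0109 0 0 0 -8; 0.95 0.0198 -0.0109 0 0 0 -8; 0.95 0.0198 -0.0109 0 0 0 -8; 0.95 0.0198 -0.0109 0 0 0 -8; 0.95 0.0198 -0.0109 0 0 0 -8"
}}

```text
time: 4.18
eef_pos: [530.8, 80.7, 83.0]
ee_rot: [-2.956, 1.052, -0.003]
contact_force: [1.9, 9.5, 2.6]
width: 0.124
```

Call:
{"name": "jog_arm", "arguments": {
  "series": "0.95 0.0198 -0.0109 0 0 0 -8; 0.95 0.0198 -0.0109 0 0 0 -8; 0.95 0.0198 -0.0109 0 0 0 -8; 0.95 0 0 0 0 0 0"
}}

```text
time: 4.68
eef_pos: [598.7, 78.5, 83.0]
ee_rot: [-3.11, 0.419, -0.005]
contact_force: [-0.2, 5.2, 3.7]
width: 0.124
```

```bash
python3 - <<'E'
from h import *
c=cam("top"); s=cam("scene")
o=np.hstack([cv2.resize(c["img"][60:300,80:360],(467,400)),cv2.resize(s["img"][100:370,100:324],(332,400))])
cv2.imwrite("pics/door1.png",o); go()
for z in(200,300,400): print(ray(c,(310,118),z).round())
E
```

```text
now [597.7  78.4  83. ] th -15.4 tilt 0.25 F [0.5 4.8 2.9] w 0.126 t 4.775
[729. -69. 200.]
[694. -64. 300.]
[658. -59. 400.]
```

View pics/door1.png

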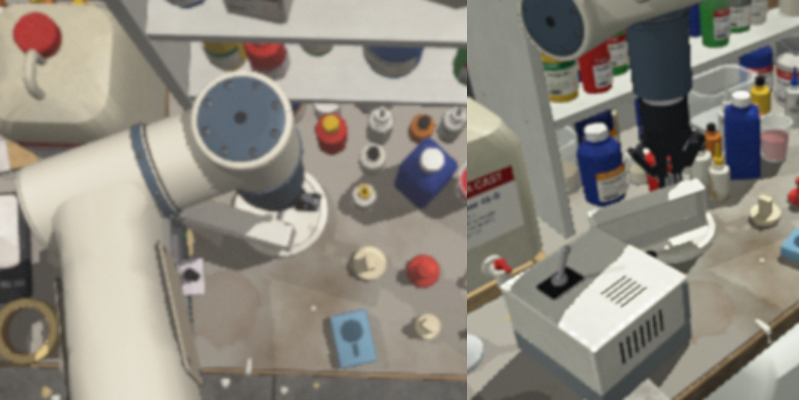

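Call:
{"name": "jog_arm", "arguments": {
  "series": "0.95 0.0195 -0.011 0 0 0 -4; 0.95 0.0135 -0.0098 0 0 0 0; 0.95 0 0 0 0 0 0; 0.6 0 0 0 0 0 0; 0.6 0 0 0 0 0 0"
}}

```text
time: 5.4
eef_pos: [632.6, 88.9, 81.8]
ee_rot: [-3.126, 0.313, 0.001]
contact_force: [0.2, 0.4, -0.8]
width: 0.4
```

Call:
{"name": "jog_arm", "arguments": {
  "series": "0.6 0 0 0 0 0 0; 0.6 0 0 -0.04 0 0 0; 0.6 0 0 -0.04 0 0 0; 0.9 0 0 -0.03 0 0 0; 1 0 0 0 0 0 0"
}}

```text
time: 6.02
eef_pos: [634.3, 89.1, 195.5]
ee_rot: [-3.124, 0.313, -0.009]
contact_force: [-0.1, 0.3, -0.1]
width: 0.002
```

```bash
python3 - <<'E'
from h import *
go((530,110,195,-80),(530,110,90,-80),clo=1)
E
```

```text
now [634.3  89.1 195.5] th -11.4 tilt 0.34 F [-0.1  0.3 -0.1] w 0.002 t 6.025
1 -0.0133 0 -0 -0.0 -0.0 8.6; 1 -0.0131 0.002 -0 -0.0 -0.0 8.6; 1 -0.0127 0.0039 0 -0.0 -0.0 8.6; 1 -0.012 0.0058 0 -0.0 -0.0 8.6; 1 -0.011 0.0075 0 -0.0 -0.0 8.6
1 -0.0097 0.0091 0 -0.0 -0.0 8.6; 1 -0.0083 0.0104 0 -0.0 -0.0 8.6; 1 -0.0066 0.0115 0.0001 -0.0 -0.0 8.6; 1 0 0 0.035 0.0 0.0 0.0; 1 0 0 0.035 0.0 0.0 0.0
1 0 0 0.035 0.0 0.0 0.0
```

Call:
{"name": "jog_arm", "arguments": {
  "series": "1 -0.0133 0 0 0 0 8.6; 1 -0.0131 0.002 0 0 0 8.6; 1 -0.0127 0.004 0 0 0 8.6; 1 -0.012 0.0058 0 0 0 8.6; 1 -0.011 0.0075 0 0 0 8.6"
}}

```text
time: 6.65
eef_pos: [566.7, 102.0, 191.1]
ee_rot: [2.789, -1.444, -0.002]
contact_force: [-0.4, 0.2, 0.8]
width: 0.003
```

Call:
{"name": "jog_arm", "arguments": {
  "series": "1 -0.0097 0.009 0 0 0 8.6; 1 -0.0083 0.0104 0 0 0 8.6; 1 -0.0066 0.0115 0 0 0 8.6; 1 0 0 0.035 0 0 0; 1 0 0 0.035 0 0 0"
}}

```text
time: 7.28
eef_pos: [528.2, 110.0, 120.9]
ee_rot: [-2.402, 2.024, 0.001]
contact_force: [1.2, 0.5, -0.2]
width: -0.001
```

Call:
{"name": "jog_arm", "arguments": {
  "series": "1 0 0 0.035 0 0 0; 1 -0.004 -0.024 0 0 0 0; 1 -0.004 -0.024 0 0 0 0; 1 -0.004 -0.024 0 0 0 0; 1 0 0 0 0 0 0"
}}

```text
time: 7.9
eef_pos: [597.8, 134.0, 85.7]
ee_rot: [2.401, -2.024, -0.002]
contact_force: [-0.4, 0.0, -0.5]
width: 0.0
```

```bash
python3 - <<'E'
from h import *
go((540,110,90,-80),(540,110,200,-80),(490,80,240,-83.2),clo=1)
E
```

```text
now [597.8 134.   85.7] th -80.3 tilt 0.11 F [-0.4  0.  -0.5] w 0.0 t 7.9
1 0.007 0.0305 -0.0021 0.1 -0.0 -0.1; 1 0.0069 0.0305 -0.0021 0.1 -0.0 -0.1; 1 0 0 -0.0367 0.0 0.0 0.0; 1 0 0 -0.0367 0.0 0.0 0.0; 1 0 0 -0.0367 0.0 0.0 0.0
1 0.0104 0.0272 -0.02 0.0 0.0 1.6; 1 0.0112 0.0269 -0.02 0.0 0.0 1.6
```

Call:
{"name": "jog_arm", "arguments": {
  "series": "1 -0.002 -0.012 0 0 0 0; 1 0 0 0 0 0 0; 1 0.007 0.035 0 0 0 0; 1 0.007 0.035 0 0 0 0; 1 0 0 -0.045 0 0 0"
}}

```text
time: 8.52
eef_pos: [534.9, 109.3, 127.5]
ee_rot: [2.392, -2.017, -0.012]
contact_force: [2.4, 0.8, 1.0]
width: 0.0
```

Call:
{"name": "jog_arm", "arguments": {
  "series": "1 0 0 -0.045 0 0 0; 0.5 0 0 -0.03 0 0 0; 0.3 0.02 0.03 -0.02 0 0 1.6; 0.3 0.03 0.015 -0.01 0 0 1.6; 0.3 0 0 0 0 0 0"
}}

```text
time: 9.15
eef_pos: [505.4, 54.3, 239.2]
ee_rot: [-2.341, 2.091, -0.003]
contact_force: [0.1, -0.3, 0.7]
width: 0.699
```

```bash
python3 - <<'E'
from h import *
c=cam("wrist"); t=cam("top")
cv2.imwrite("pics/w2.png",np.hstack([c["img"],cv2.resize(t["img"][150:290,110:290],(240,187)) if 0 else cv2.copyMakeBorder(cv2.resize(t["img"][150:290,110:290],(240,187)),0,233,0,0,cv2.BORDER_CONSTANT)]))
go()
for z in(80,100): print(pix(c,(482.5,207.8,z)).round(1))
E
```

```text
now [505.6  55.6 237.5] th -83.5 tilt 0.06 F [-0.1  0.4 -0.7] w 0.702 t 9.25
[284.7 323.1]
[284.9 334.4]
```

View pics/w2.png

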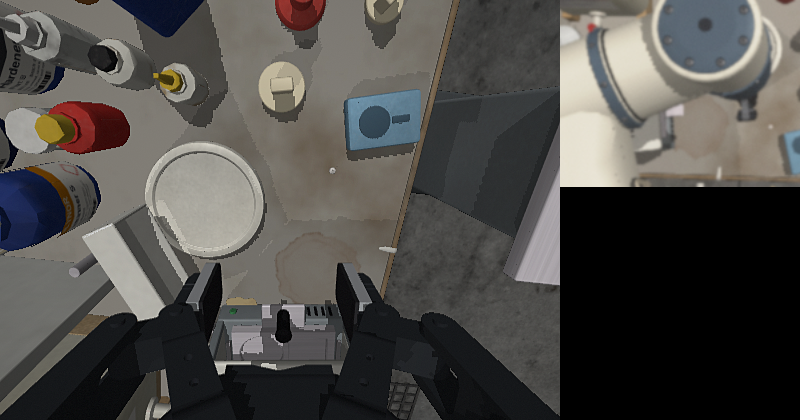

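The wrist view shows the tray post at (284,325), in the predicted column. The door is swung to about 100° and the path is clear.

```bash
python3 - <<'E'
from h import *
go((483,206,170,-83.2),(483,207,72,-83.2),clo=0.3)
E
```

```text
now [505.6  55.6 237.5] th -83.5 tilt 0.06 F [-0.1  0.4 -0.7] w 0.702 t 9.25
0.3 -0.038 0.0013 0.0169 -0.0 0.0 -0.1; 0.3 -0.038 0.0013 0.0169 -0.0 0.0 -0.1; 0.3 -0.038 0.0012 0.0169 -0.0 0.0 -0.1; 0.3 -0.038 0.0012 0.0169 -0.0 0.0 -0.1; 0.3 -0.0005 -0.0001 0.049 0.0 0.0 0.0
0.3 -0.0005 -0.0001 0.049 0.0 0.0 0.0
```

Call:
{"name": "jog_arm", "arguments": {
  "series": "0.3 -0.038 0.0013 0.017 0 0 0; 0.3 -0.038 0.0013 0.017 0 0 0; 0.3 -0.038 0.0012 0.017 0 0 0; 0.3 -0.038 0.0012 0.017 0 0 0; 0.3 0 0 0.049 0 0 0"
}}

```text
time: 9.88
eef_pos: [484.5, 210.0, 120.7]
ee_rot: [-2.346, 2.083, -0.002]
contact_force: [0.0, -0.1, -0.8]
width: 0.703
```

Call:
{"name": "jog_arm", "arguments": {
  "series": "0.3 0 0 0.048 0 0 0; 0.9 0 0 0 0 0 0; 0.9 0 0 0 0 0 0; 0.9 0 0 0 0 0 0; 0.9 0 0 0 0 0 0",
  "newtons": 40
}}

```text
time: 10.5
eef_pos: [483.5, 206.6, 74.5]
ee_rot: [-2.343, 2.089, 0.0]
contact_force: [-5.3, -0.9, 5.4]
width: 0.169
```

Call:
{"name": "jog_arm", "arguments": {
  "series": "0.9 0.03 0 0 0 0 0; 0.9 0.035 0 0 0 0 0; 0.9 0.035 0 0 0 0 0; 0.9 0.035 0 0 0 0 0; 0.9 0 0 0 0 0 0"
}}

```text
time: 11.12
eef_pos: [500.2, 70.2, 74.4]
ee_rot: [-2.341, 2.092, -0.004]
contact_force: [-2.4, -1.8, 5.8]
width: 0.173
```

```bash
python3 -c "
from h import *
go()"
```

```text
now [500.2  70.2  74.4] th -83.6 tilt 0.19 F [-2.4 -1.8  5.8] w 0.173 t 11.125
```

Call:
{"name": "jog_arm", "arguments": {
  "series": "0.9 0.005 0 0 0 0 0; 0.9 0.003 0 0 0 0 0; 0.9 0 0 0 0 0 0"
}}

```text
time: 11.5
eef_pos: [500.6, 67.8, 74.4]
ee_rot: [-2.34, 2.086, 0.002]
contact_force: [-7.5, 11.8, 9.0]
width: 0.17
```

Call:
{"name": "jog_arm", "arguments": {
  "series": "0.4 0 0 0 0 0 0; 0.4 0 0 0 0 0 0; 0.4 0 0 -0.055 0 0 0; 0.4 0 0 -0.055 0 0 0; 0 0 0 -0.055 0 0 0"
}}

```text
time: 12.12
eef_pos: [499.7, 63.8, 239.4]
ee_rot: [-2.345, 2.091, -0.001]
contact_force: [1.6, 1.2, 0.1]
width: 0.791
```

Call:
{"name": "jog_arm", "arguments": {
  "series": "0 -0.045 0 0 0 0 0; 0 -0.045 0 0 0 0 0; 0 -0.045 0 0 0 0 0; 0 0 0 0 0 0 0; 0 0 0 0 0 0 0"
}}

```text
time: 12.75
eef_pos: [484.5, 198.0, 237.3]
ee_rot: [2.345, -2.09, 0.001]
contact_force: [-0.3, -0.2, 0.1]
width: 1.001
```

```bash
python3 - <<'E'
from h import *
c=cam("wrist"); cv2.imwrite("pics/tray1.png",c["img"]); go()
np.savez("tray1.npz",K=c["K"],Rw=c["Rw"],o=c["o"])
E
```

```text
now [484.6 197.5 237.4] th -83.5 tilt 0.02 F [ 0.7 -0.1  0.3] w 1.0 t 12.8
```

View pics/tray1.png

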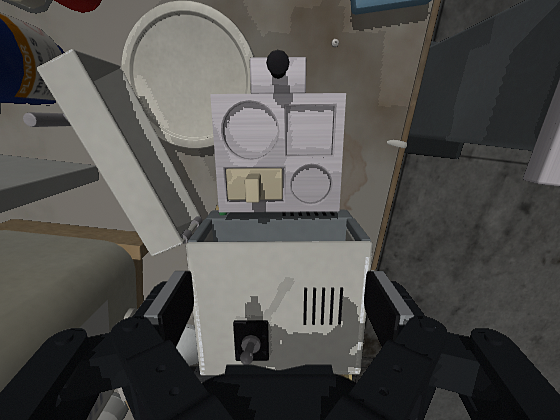

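The tray is fully out. The cured casting is the oblong one at (254,185) in the back row. The empty recesses are the large disc (251,130), square (311,130) and small disc (311,184). Now measuring the recesses.

```bash
python3 - <<'E'
from h import *
im=cv2.imread("pics/tray1.png"); z=np.load("tray1.npz"); c=dict(K=z["K"],Rw=z["Rw"],o=z["o"]); print(c["o"])
g=cv2.cvtColor(im,cv2.COLOR_BGR2GRAY)
G=cv2.resize(g[80:220,200:360],None,fx=4,fy=4,interpolation=cv2.INTER_CUBIC)
cir=cv2.HoughCircles(G,cv2.HOUGH_GRADIENT,1,60,param1=60,param2=25,minRadius=60,maxRadius=135)
if cir is not None:
    for x,y,r in cir[0][:6]: print("circ",(200+x/4).round(1),(80+y/4).round(1),(r/4).round(2))
print("row130",[ (u,int(g[128:133,u].mean())) for u in range(278,350)])
print("col311",[ (v,int(g[v,305:316].mean())) for v in range(96,160)])
print("row196 oblong",[ (u,int(g[194:198,u].mean())) for u in range(210,296)])
print("col235",[ (v,int(g[v,230:240].mean())) for v in range(158,216)])
hsv=cv2.cvtColor(im,cv2.COLOR_BGR2HSV); m=((hsv[...,0]>15)&(hsv[...,0]<35)&(hsv[...,1]>45)).astype(np.uint8); m[:160]=0;m[210:]=0;m[:,:215]=0;m[:,295:]=0
ys,xs=np.nonzero(m); print("cream",xs.min(),xs.max(),ys.min(),ys.max(),m.sum())
b=m.astype(bool)&(hsv[...,2]>205); ys,xs=np.nonzero(b); print(xs.min(),xs.max(),ys.min(),ys.max(),xs.mean(),ys.mean())
cv2.imwrite("pics/tray1x.png",cv2.resize(im[80:220,200:360],None,fx=5,fy=4.2,interpolation=cv2.INTER_CUBIC))
E
```

```text
[494.66642983 119.43766333 380.46393791]
circ 251.1 130.9 28.38
circ 310.6 183.6 20.1
circ 302.4 124.4 31.68
circ 302.6 139.9 29.2
circ 244.9 185.9 19.22
circ 317.1 121.1 32.78
row130 [(278, 131), (279, 151), (280, 160), (281, 158), (282, 159), (283, 162), (284, 145), (285, 90), (286, 71), (287, 83), (288, 154), (289, 146), (290, 153), (291, 151), (292, 153), (293, 161), (294, 161), (295, 160), (296, 160), (297, 160), (298, 160), (299, 159), (300, 160), (301, 160), (302, 160), (303, 159), (304, 159), (305, 159), (306, 159), (307, 159), (308, 159), (309, 159), (310, 158), (311, 159), (312, 158), (313, 158), (314, 158), (315, 158), (316, 158), (317, 158), (318, 158), (319, 158), (320, 157), (321, 157), (322, 158), (323, 157), (324, 157), (325, 157), (326, 157), (327, 157), (328, 156), (329, 157), (330, 158), (331, 165), (332, 99), (333, 96), (334, 136), (335, 144), (336, 157), (337, 155), (338, 155), (339, 155), (340, 155), (341, 155), (342, 157), (343, 166), (344, 83), (345, 87), (346, 90), (347, 90), (348, 89), (349, 89)]
col311 [(96, 158), (97, 156), (98, 163), (99, 162), (100, 161)
[... 1987 characters left out ...]
, (178, 145), (179, 143), (180, 141), (181, 143), (182, 142), (183, 142), (184, 138), (185, 137), (186, 137), (187, 137), (188, 137), (189, 137), (190, 137), (191, 137), (192, 137), (193, 137), (194, 136), (195, 136), (196, 136), (197, 137), (198, 147), (199, 92), (200, 61), (201, 48), (202, 154), (203, 154), (204, 141), (205, 139), (206, 140), (207, 138), (208, 143), (209, 141), (210, 141), (211, 151), (212, 54), (213, 30), (214, 36), (215, 38)]
cream 215 282 168 209 1768Traceback (most recent call last):
  File "<stdin>", line 14, in <module>
    return umr_minimum(a, axis, None, out, keepdims, initial, where)
ValueError: zero-size array to reduction operation minimum which has no identity
```

```bash
python3 - <<'E'
from h import *
z=np.load("tray1.npz"); c=dict(K=z["K"],Rw=z["Rw"],o=z["o"])
th=np.radians(96.8)
for Zp in(62,67):
  P={}
  for n,uv in [("DL",(251.1,130.9)),("SQ",(310.3,129.5)),("DS",(310.6,183.6)),("OB",(254.7,184.3)),("post",(277.5,62))]:
    p=ray(c,uv,Zp); P[n]=p; print(Zp,n,p.round(1))
  d=P["DL"]-P["SQ"]; print("yaw cab y",np.degrees(np.arctan2(d[1],d[0])),np.linalg.norm(d)); d=P["OB"]-P["DS"]; print(np.degrees(np.arctan2(d[1],d[0])),np.linalg.norm(d)); print(np.linalg.norm(P["DS"]-P["SQ"]))
im=cv2.imread("pics/tray1.png")
cv2.imwrite("pics/tray1x.png",cv2.resize(im[80:220,200:360],None,fx=5,fy=4.2,interpolation=cv2.INTER_CUBIC))
for e in (1,):
    p=ray(c,(284.7,129.5),67)-ray(c,(336,129.5),67); print(np.linalg.norm(p))
E
```

```text
62 DL [521.6 133.4  62. ]
62 SQ [461.2 125.1  62. ]
62 DS [452.6 181.   62. ]
62 OB [512.9 188.7  62. ]
62 post [501.8  66.7  62. ]
yaw cab y 7.849095753708474 61.02073957932458
7.279396793446826 60.85443478220554
56.608627390448696
67 DL [521.2 133.2  67. ]
67 SQ [461.7 125.   67. ]
67 DS [453.2 180.   67. ]
67 OB [512.6 187.6  67. ]
67 post [501.7  67.5  67. ]
yaw cab y 7.849095753708472 60.062691707715686
7.279396793446832 59.898997956578995
55.71985128973269
51.99645946515648
```

View pics/tray1x.png

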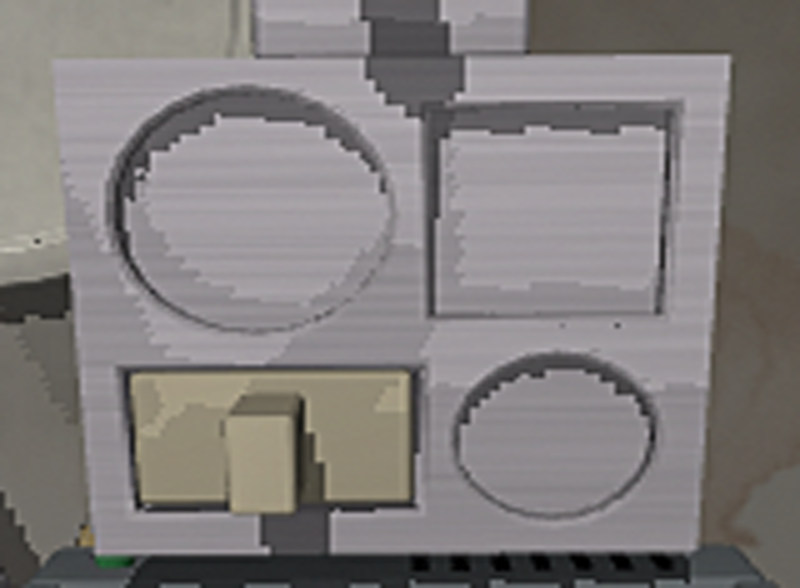

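```bash
python3 - <<'E'
from h import *
z=np.load("tray1.npz"); c=dict(K=z["K"],Rw=z["Rw"],o=z["o"])
for n,uv,h in [("DL",(250.4,129.4),67),("SQ",(311,129.8),67),("DS",(311,183.6),67),("OB",(254.3,184.6),67),("stub",(252.5,190.2),101)]: print(n,ray(c,uv,h).round(1))
go((512.5,188,180,-83.2),(512.5,188,75,-83.2),clo=.45)
E
```

```text
DL [522.  131.8  67. ]
SQ [461.  125.2  67. ]
DS [452.8 180.   67. ]
OB [513. 188.  67.]
stub [512.3 186.2 101. ]
now [484.6 197.5 237.4] th -83.5 tilt 0.02 F [ 0.7 -0.1  0.3] w 1.0 t 12.8
0.45 0.0063 -0.0133 0.0287 -0.0 -0.0 -0.1; 0.45 0.0064 -0.0133 0.0287 -0.0 -0.0 -0.1; 0.45 0 0 0.035 0.0 0.0 0.0; 0.45 0 0 0.035 0.0 0.0 0.0; 0.45 0 0 0.035 0.0 0.0 0.0
```

The crop gives clear recess rims, and the stub at (252.5,190) maps to (512,186), within 2 mm of the oblong recess centre. Grasping the finished casting.

Call:
{"name": "jog_arm", "arguments": {
  "series": "0.45 0.0063 -0.0133 0.0287 0 0 0; 0.45 0.0063 -0.0133 0.0287 0 0 0; 0.45 0 0 0.035 0 0 0; 0.45 0 0 0.035 0 0 0; 0.45 0 0 0.035 0 0 0"
}}

```text
time: 13.42
eef_pos: [512.7, 187.4, 74.1]
ee_rot: [-2.343, 2.092, -0.001]
contact_force: [-0.4, -0.1, 0.2]
width: 0.547
```

Call:
{"name": "jog_arm", "arguments": {
  "series": "0.45 0 0 0 0 0 0; 0.9 0 0 0 0 0 0; 0.9 0 0 0 0 0 0; 0.9 0 0 0 0 0 0; 0.9 0 0 0 0 0 0",
  "newtons": 50
}}

```text
time: 14.05
eef_pos: [513.3, 189.0, 77.0]
ee_rot: [-2.343, 2.088, -0.003]
contact_force: [-0.5, -1.0, 6.0]
width: 0.152
```

Call:
{"name": "jog_arm", "arguments": {
  "series": "0.9 0 0 -0.03 0 0 0; 0.9 0 0 -0.04 0 0 0; 0.9 0 0 -0.04 0 0 0; 0.9 0 0 0 0 0 0"
}}

```text
time: 14.55
eef_pos: [514.3, 189.7, 189.3]
ee_rot: [-2.339, 2.085, -0.004]
contact_force: [0.3, 1.3, -1.3]
width: 0.15
```

```bash
python3 - <<'E'
from h import *
c=cam("wrist"); cv2.imwrite("pics/g1.png",c["img"])
go((455,-372,190,-83.2),(455,-373,70,-83.2),clo=.9)
E
```

```text
now [513.  189.3 186.8] th -83.4 tilt 0.25 F [ 0.1  0.1 -1. ] w 0.149 t 14.6
0.9 0.0459 0.0101 -0.0004 -0.0 0.0 0; 0.9 0.0459 0.0102 -0.0004 -0.0 0.0 0; 0.9 0.0459 0.0102 -0.0004 -0.0 0.0 0; 0.9 0.0459 0.0102 -0.0004 -0.0 0.0 0; 0.9 0.0459 0.0102 -0.0004 -0.0 0.0 -0.0
0.9 0.0459 0.0102 -0.0003 -0.0 0.0 0; 0.9 0.0459 0.0102 -0.0003 -0.0 0.0 0; 0.9 0.0459 0.0103 -0.0003 -0.0 0.0 0; 0.9 0.0459 0.0103 -0.0003 -0.0 0.0 0; 0.9 0.0459 0.0103 -0.0003 -0.0 0.0 -0.0
0.9 0.0459 0.0103 -0.0003 -0.0 0.0 0; 0.9 0.0459 0.0103 -0.0003 -0.0 0.0 0; 0.9 0.0003 0 0.04 0.0 0.0 0.0; 0.9 0.0003 0 0.04 0.0 0.0 0.0; 0.9 0.0003 0 0.04 0.0 0.0 0.0
```

Call:
{"name": "jog_arm", "arguments": {
  "series": "0.9 0.046 0.01 0 0 0 0; 0.9 0.046 0.01 0 0 0 0; 0.9 0.046 0.01 0 0 0 0; 0.9 0.046 0.01 0 0 0 0; 0.9 0.046 0.01 0 0 0 0"
}}

```text
time: 15.22
eef_pos: [487.8, -46.9, 183.9]
ee_rot: [2.344, -2.09, -0.002]
contact_force: [0.5, 0.8, -1.5]
width: 0.153
```

Call:
{"name": "jog_arm", "arguments": {
  "series": "0.9 0.046 0.01 0 0 0 0; 0.9 0.046 0.01 0 0 0 0; 0.9 0.046 0.01 0 0 0 0; 0.9 0.046 0.01 0 0 0 0; 0.9 0.046 0.01 0 0 0 0"
}}

```text
time: 15.85
eef_pos: [464.6, -280.9, 183.8]
ee_rot: [2.345, -2.09, -0.003]
contact_force: [0.9, 0.2, -1.1]
width: 0.15
```

Call:
{"name": "jog_arm", "arguments": {
  "series": "0.9 0.046 0.01 0 0 0 0; 0.9 0.046 0.012 0 0 0 0; 0.9 0 0 0.045 0 0 0; 0.9 0 0 0.045 0 0 0; 0.9 0 0 0.04 0 0 0"
}}

```text
time: 16.48
eef_pos: [452.9, -373.1, 52.1]
ee_rot: [2.344, -2.091, -0.004]
contact_force: [0.6, -0.1, -1.0]
width: 0.148
```

```bash
python3 - <<'E'
from h import *
go((455,-373,40,-83.2),clo=.9)
c=cam("wrist"); cv2.imwrite("pics/g2.png",c["img"])
E
```

```text
now [ 452.9 -373.1   52.1] th -83.5 tilt 0.16 F [ 0.6 -0.1 -1. ] w 0.148 t 16.475
0.9 0.0002 -0.0022 0.0121 0.1 0.1 -0.3
```

View pics/g2.png

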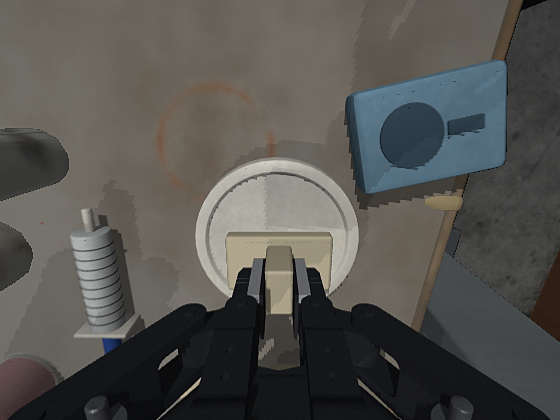

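The casting is held level over the lid, which is centred at (277,235). Lowering it until contact.

Call:
{"name": "jog_arm", "arguments": {
  "series": "0.9 0 -0.002 0.018 0 0 0; 0.9 0 0 0.003 0 0 0; 0.9 0 0 0.002 0 0 0; 0.9 0 0 0 0 0 0"
}}

```text
time: 17.02
eef_pos: [456.4, -373.6, 32.7]
ee_rot: [-2.345, 2.09, -0.002]
contact_force: [0.1, 0.3, -0.4]
width: 0.149
```

Call:
{"name": "jog_arm", "arguments": {
  "series": "0.9 0 0 0.002 0 0 0; 0.9 0 0 0 0 0 0"
}}

```text
time: 17.27
eef_pos: [456.7, -373.8, 31.7]
ee_rot: [-2.345, 2.09, -0.004]
contact_force: [-1.6, 2.5, 7.1]
width: 0.151
```

Call:
{"name": "jog_arm", "arguments": {
  "series": "0.9 0 0 0.002 0 0 0; 0.9 0 0 0 0 0 0"
}}

```text
time: 17.52
eef_pos: [456.8, -374.0, 31.5]
ee_rot: [2.346, -2.089, 0.005]
contact_force: [-3.6, 5.2, 17.6]
width: 0.153
```

Contact at TCP z 31.7 (17 N), so I release and rise to look at all the fresh castings.

Call:
{"name": "jog_arm", "arguments": {
  "series": "0.9 0 0 -0.002 0 0 0; 0.5 0 0 0 0 0 0; 0.5 0 0 0 0 0 0; 0.5 0 0 0 0 0 0; 0.5 0 0 -0.04 0 0 0"
}}

```text
time: 18.15
eef_pos: [453.9, -372.0, 66.9]
ee_rot: [2.343, -2.09, -0.012]
contact_force: [0.2, -1.2, 0.1]
width: 0.497
```

Call:
{"name": "jog_arm", "arguments": {
  "series": "0.5 0 0 -0.055 0 0 0; 0.3 0 0 -0.06 0 0 0; 0 -0.04 -0.005 -0.06 0 0 0; 0 -0.05 -0.006 -0.015 0 0 0; 0 -0.05 -0.006 0 0 0 0"
}}

```text
time: 18.77
eef_pos: [457.5, -236.9, 253.3]
ee_rot: [-2.343, 2.091, -0.005]
contact_force: [1.4, 1.4, -0.7]
width: 1.002
```

Call:
{"name": "jog_arm", "arguments": {
  "series": "0 -0.05 -0.006 0 0 0 0; 0 0 0 0 0 0 0; 0 0 0 0 0 0 0"
}}

```text
time: 19.15
eef_pos: [457.2, -187.5, 251.7]
ee_rot: [2.345, -2.09, 0.0]
contact_force: [-0.4, 0.2, 0.8]
width: 0.999
```

```bash
python3 - <<'E'
from h import *
go()
c=cam("wrist"); cv2.imwrite("pics/c1.png",c["img"]); np.savez("c1.npz",K=c["K"],Rw=c["Rw"],o=c["o"])
im=c["img"]; hsv=cv2.cvtColor(im,cv2.COLOR_BGR2HSV); m=((hsv[...,0]>15)&(hsv[...,0]<35)&(hsv[...,1]>45)&(hsv[...,2]>120)).astype(np.uint8); m[:, 420:]=0
n,l,st,ce=cv2.connectedComponentsWithStats(m)
for i in range(1,n):
    if st[i,4]>250: print(st[i],ce[i].round(1),ray(c,ce[i],14).round(0))
o=np.vstack([cv2.resize(im[60:330,160:430],None,fx=2.2,fy=2.2,interpolation=cv2.INTER_CUBIC)]); cv2.imwrite("pics/c1x.png",o)
E
```

```text
now [ 457.2 -187.5  251.7] th -83.4 tilt 0.01 F [-0.4  0.2  0.8] w 0.999 t 19.15
[309   0  18  34 272] [319.2  22.2] [ 434. -374.   14.]
[ 13 107  18  18 255] [ 21.5 115.5] [ 778. -235.   14.]
[ 229  110   49   50 1180] [252.1 133.4] [ 498. -247.   14.]
[ 295  124   49   30 1211] [318.8 138. ] [ 415. -250.   14.]
[347 144  32 140 466] [362.9 210.4] [ 342. -164.   14.]
[291 195  30  31 612] [305.2 208.7] [ 419. -158.   14.]
[209 247  38  35 937] [226.9 264.3] [518. -63.  14.]
[ 28 322  22  22 268] [ 37.6 334.2] [801.  90.  14.]
```

View pics/c1x.png

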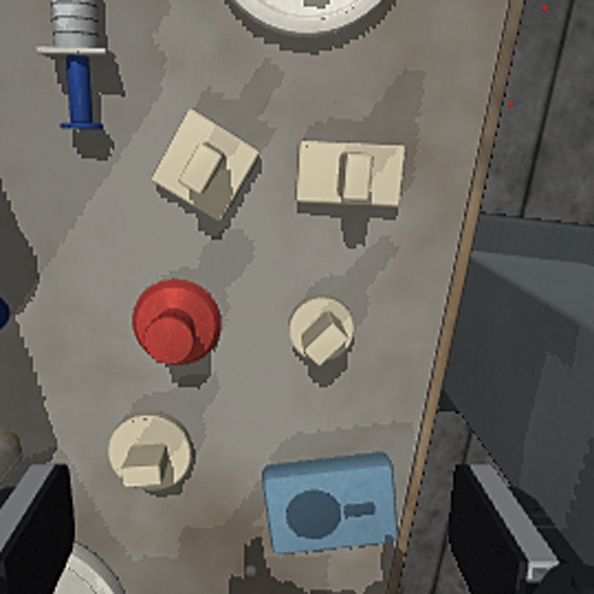

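```bash
python3 - <<'E'
from h import *
im=cv2.imread("pics/c1.png")
f=lambda x,y:cv2.resize(im[y:y+42,x:x+50],(400,336),interpolation=cv2.INTER_CUBIC)
o=np.vstack([np.hstack([f(282,190),f(203,243)]),cv2.resize(np.hstack([im[105:165,225:285],im[105:165,290:350]]),(528,264),interpolation=cv2.INTER_CUBIC).copy() if 0 else np.hstack([cv2.resize(im[108:141+0,228:278],(400,264),interpolation=cv2.INTER_CUBIC),cv2.resize(im[122:155,295:345],(400,264),interpolation=cv2.INTER_CUBIC)])])
g=cv2.createCLAHE(3,(4,4)).apply(cv2.cvtColor(o,cv2.COLOR_BGR2GRAY)); cv2.imwrite("pics/c1z.png",g)
E
```

```text
(no output)
```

View pics/c1z.png

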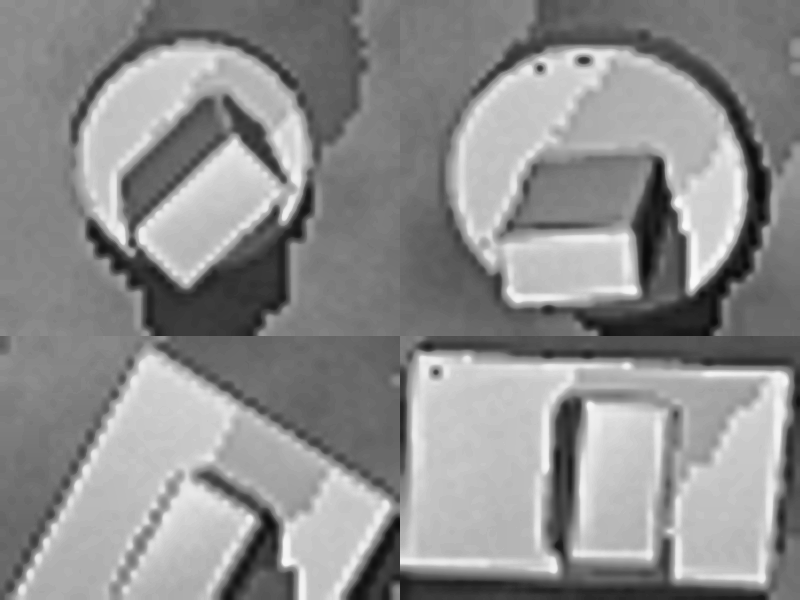

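```bash
python3 - <<'E'
from h import *
z=np.load("c1.npz"); c=dict(K=z["K"],Rw=z["Rw"],o=z["o"])
for n,u,d in [("DS",(308.2,216.6),(100,-103)),("DL",(224.4,276),(133,-3)),("SQ",(252.3,136.4),(-26,42)),("OB",(322.3,140.2),(-8,157))]:
    u=np.array(u,float); d=np.array(d)/np.hypot(*d)*9
    a=ray(c,u-d,42);b=ray(c,u+d,42); v=b-a; print(n,ray(c,u,42).round(1),"angle",np.degrees(np.arctan2(v[1],v[0])).round(1),"len",np.linalg.norm(v))
E
```

```text
DS [ 417.6 -156.    42. ] angle -125.2 len 22.741865005171675
DL [516.6 -60.6  42. ] angle -172.0 len 24.072725655682216
SQ [ 495.4 -244.6   42. ] angle 62.9 len 20.45140465228935
OB [ 414.8 -249.6   42. ] angle 96.2 len 20.13760815044357
```

DS, DL, SQ and OB stub centres agree with the base-mask centroids to within about 3 mm. I'll start with the oblong, which is nearest.

```bash
python3 - <<'E'
from h import *
go((415,-250,130,-83.5),(415,-250,18,-83.5),clo=.4,step=56)
E
```

```text
now [ 457.2 -188.   251.6] th -83.5 tilt 0.02 F [-0.4 -0.6  0.1] w 0.997 t 19.2
0.4 0.0189 0.0163 0.0405 0.0 -0.0 0.0; 0.4 0.0189 0.0163 0.0405 0.0 -0.0 0.0; 0.4 0.0189 0.0163 0.0405 0.0 -0.0 0.0; 0.4 0 0 0.056 0.0 0.0 0.0; 0.4 0 0 0.056 0.0 0.0 0.0
```

Call:
{"name": "jog_arm", "arguments": {
  "series": "0.4 0.019 0.0163 0.0405 0 0 0; 0.4 0.019 0.0163 0.0405 0 0 0; 0.4 0.019 0.0163 0.0405 0 0 0; 0.4 0 0 0.056 0 0 0; 0.4 0 0 0.055 0 0 0"
}}

```text
time: 19.82
eef_pos: [414.7, -251.3, 17.7]
ee_rot: [-2.342, 2.094, -0.001]
contact_force: [-0.0, -0.2, -0.3]
width: 0.6
```

Call:
{"name": "jog_arm", "arguments": {
  "series": "0.4 0 0 0 0 0 0; 0.9 0 0 0 0 0 0; 0.9 0 0 0 0 0 0; 0.9 0 0 0 0 0 0; 0.9 0 0 0 0 0 0",
  "newtons": 50
}}

```text
time: 20.45
eef_pos: [417.1, -250.5, 21.8]
ee_rot: [-2.345, 2.088, -0.008]
contact_force: [1.0, -0.3, 6.7]
width: 0.151
```

Call:
{"name": "jog_arm", "arguments": {
  "series": "0.9 0 0 -0.03 0 0 0; 0.9 0 0 -0.06 0 0 0; 0.9 0 0 -0.06 0 0 0; 0.9 0 0 -0.02 0 0 0; 0.9 0 0 0 0 0 0"
}}

```text
time: 21.08
eef_pos: [416.3, -249.9, 191.9]
ee_rot: [-2.343, 2.089, -0.008]
contact_force: [0.9, -0.5, -1.9]
width: 0.152
```

```bash
python3 - <<'E'
from h import *
go((513,80,187,-83.3),(513,189,187,-83.3),clo=.9)
c=cam("wrist"); cv2.imwrite("pics/g3.png",c["img"])
T=np.array(c["raw"]["tool_from_camera"]); print(T.round(3).tolist())
for n in("g1","g3"):
    im=cv2.imread(f"pics/{n}.png"); g=cv2.cvtColor(im,cv2.COLOR_BGR2GRAY); hsv=cv2.cvtColor(im,cv2.COLOR_BGR2HSV)
    m=((hsv[...,0]>15)&(hsv[...,0]<35)&(hsv[...,1]>45)).astype(np.uint8); m[:200]=0; m[280:]=0
    k,l,st,ce=cv2.connectedComponentsWithStats(m)
    i=1+np.argmax(st[1:,4]); print(n,st[i]); q=l==i
    for u in (235,245,255,300,310,320): 
        v=np.nonzero(q[:,u])[0]; print(u,v.min() if len(v) else None,end=" ")
    for v in(238,244,250,256): 
        u=np.nonzero(q[v])[0]; print("r",v,(u.min(),u.max()) if len(u) else None,end=" ")
    print()
E
```

```text
now [ 416.3 -249.9  191.9] th -83.4 tilt 0.33 F [ 0.9 -0.5 -1.9] w 0.152 t 21.075
0.9 -0.0452 -0.0191 0.0007 -0.0 -0.0 0; 0.9 -0.0452 -0.0191 0.0007 -0.0 -0.0 0; 0.9 -0.0452 -0.0192 0.0007 -0.0 -0.0 0; 0.9 -0.0452 -0.0192 0.0007 -0.0 -0.0 0; 0.9 -0.0452 -0.0192 0.0007 -0.0 -0.0 -0.0
0.9 -0.0452 -0.0192 0.0007 -0.0 -0.0 0; 0.9 -0.0452 -0.0192 0.0007 -0.0 -0.0 0; 0.9 -0.0361 -0.0042 0 0.0 0.0 0.0; 0.9 -0.0361 -0.0042 0 0.0 0.0 0.0; 0.9 -0.0361 -0.0042 0 0.0 0.0 0.0
[[-0.001, -0.952, -0.307, 79.247], [1.0, -0.0, -0.001, -1.142], [0.0, -0.307, 0.952, -143.113], [0.0, 0.0, 0.0, 1.0]]
g1 [ 226  232  107   48 4108]
235 232 245 233 255 232 300 232 310 232 320 232 r 238 (np.int64(226), np.int64(332)) r 244 (np.int64(226), np.int64(331)) r 250 (np.int64(226), np.int64(331)) r 256 (np.int64(227), np.int64(331)) 
g3 [ 226  200  126   80 4132]
235 236 245 236 255 236 300 236 310 236 320 236 r 238 (np.int64(228), np.int64(344)) r 244 (np.int64(226), np.int64(342)) r 250 (np.int64(227), np.int64(341)) r 256 (np.int64(227), np.int64(340))
```

Call:
{"name": "jog_arm", "arguments": {
  "series": "0.9 -0.045 -0.019 0 0 0 0; 0.9 -0.045 -0.019 0 0 0 0; 0.9 -0.045 -0.019 0 0 0 0; 0.9 -0.045 -0.019 0 0 0 0; 0.9 -0.045 -0.019 0 0 0 0"
}}

```text
time: 21.75
eef_pos: [483.1, -13.8, 187.9]
ee_rot: [2.343, -2.089, -0.003]
contact_force: [0.3, -0.1, -1.0]
width: 0.15
```

Call:
{"name": "jog_arm", "arguments": {
  "series": "0.9 -0.045 -0.019 0 0 0 0; 0.9 -0.045 -0.019 0 0 0 0; 0.9 -0.036 -0.004 0 0 0 0; 0.9 -0.036 -0.004 0 0 0 0; 0.9 -0.036 -0.004 0 0 0 0"
}}

```text
time: 22.38
eef_pos: [509.9, 188.0, 187.6]
ee_rot: [2.343, -2.089, -0.002]
contact_force: [0.5, -0.9, -0.7]
width: 0.149
```

Call:
{"name": "jog_arm", "arguments": {
  "series": "0.9 0 0 0 0 0 0; 0.9 0 0 0 0 0 0"
}}

```text
time: 22.62
eef_pos: [510.2, 186.6, 188.1]
ee_rot: [2.343, -2.089, -0.001]
contact_force: [-0.8, -0.1, -0.4]
width: 0.15
```

```bash
cat >> h.py <<'E'
def held(name,rowlo=200,rowhi=285,cols=(238,246,300,310,320)):
    c=cam("wrist"); im=c["img"]; cv2.imwrite(f"pics/{name}.png",im); hsv=cv2.cvtColor(im,cv2.COLOR_BGR2HSV)
    m=((hsv[...,0]>15)&(hsv[...,0]<35)&(hsv[...,1]>45)).astype(np.uint8); m[:rowlo]=0; m[rowhi:]=0
    k,l,st,ce=cv2.connectedComponentsWithStats(m); i=1+np.argmax(st[1:,4]); q=l==i; print(st[i])
    print("top",[(u,int(np.nonzero(q[:,u])[0].min())) for u in cols if q[:,u].any()])
    print("rows",[(v,int(np.nonzero(q[v])[0].min()),int(np.nonzero(q[v])[0].max())) for v in range(232,270,6) if q[v].any()])
    return c
E
python3 - <<'E'
from h import *
held("g4"); go((513.4,187,110,-83.3),(513.4,187,82,-83.3),clo=.9)
E
```

```text
[ 226  236  106   49 3822]
top [(238, 236), (246, 236), (300, 236), (310, 236), (320, 236)]
rows [(238, 228, 329), (244, 226, 331), (250, 227, 331), (256, 227, 330), (262, 227, 330), (268, 228, 330)]
now [510.4 186.3 188.5] th -83.5 tilt 0.1 F [-0.4 -0.8 -0.9] w 0.146 t 22.675
0.9 -0.0002 -0.0016 0.0393 0.0 -0.0 -0.1; 0.9 -0.0002 -0.0015 0.0393 0.0 -0.0 -0.1; 0.9 0 0 0.028 0.0 0.0 0.0
```

Call:
{"name": "jog_arm", "arguments": {
  "series": "0.9 0 -0.0016 0.039 0 0 0; 0.9 0 -0.0015 0.039 0 0 0; 0.9 0 0 0.015 0 0 0; 0.9 0 0 0 0 0 0"
}}

```text
time: 23.18
eef_pos: [513.8, 186.6, 96.0]
ee_rot: [2.343, -2.09, -0.0]
contact_force: [0.5, -0.2, -1.0]
width: 0.149
```

```bash
python3 -c "
from h import *
go((513.4,187,78,-83.3),clo=.9)"
```

```text
now [513.8 186.6  96. ] th -83.5 tilt 0.09 F [ 0.5 -0.2 -1. ] w 0.149 t 23.175
0.9 -0.0005 0.0003 0.018 0.1 -0.1 -0.2
```

Call:
{"name": "jog_arm", "arguments": {
  "series": "0.9 0 0 0.008 0 0 0; 0.9 0 0 0.004 0 0 0; 0.9 0 0 0 0 0 0"
}}

```text
time: 23.55
eef_pos: [514.0, 187.5, 84.4]
ee_rot: [-2.345, 2.09, -0.0]
contact_force: [-0.1, -0.5, -0.7]
width: 0.151
```

Call:
{"name": "jog_arm", "arguments": {
  "series": "0.9 0 0 0.004 0 0 0; 0.9 0 0 0.003 0 0 0; 0.9 0 0 0 0 0 0"
}}

```text
time: 23.92
eef_pos: [514.6, 187.6, 82.7]
ee_rot: [-2.344, 2.086, -0.004]
contact_force: [-15.2, -2.6, 30.8]
width: 0.151
```

Lateral force −15 N in x: the casting sits on the +x chamfer. Backing up and shifting −x by about 1.7 mm.

Call:
{"name": "jog_arm", "arguments": {
  "series": "0.9 0 0 -0.003 0 0 0; 0.9 0 0.0017 0 0 0 0; 0.9 0 0 0 0 0 0; 0.9 0 0 0.003 0 0 0; 0.9 0 0 0 0 0 0"
}}

```text
time: 24.55
eef_pos: [512.4, 187.4, 77.8]
ee_rot: [-2.345, 2.09, -0.001]
contact_force: [-2.3, 0.3, 6.6]
width: 0.153
```

Call:
{"name": "jog_arm", "arguments": {
  "series": "0.9 0 0 0.003 0 0 0; 0.9 0 0 0 0 0 0"
}}

```text
time: 24.8
eef_pos: [512.5, 187.4, 77.6]
ee_rot: [-2.345, 2.088, -0.002]
contact_force: [-11.8, -0.6, 24.0]
width: 0.153
```

Seated at z 77.6. Releasing, then rechecking the bench castings.

Call:
{"name": "jog_arm", "arguments": {
  "series": "0.9 0 0 -0.002 0 0 0; 0.65 0 0 0 0 0 0; 0.65 0 0 0 0 0 0; 0.65 0 0 -0.04 0 0 0; 0.65 0 0 -0.055 0 0 0"
}}

```text
time: 25.42
eef_pos: [511.2, 186.6, 170.3]
ee_rot: [2.341, -2.088, -0.002]
contact_force: [0.5, 1.7, 0.7]
width: 0.352
```

Call:
{"name": "jog_arm", "arguments": {
  "series": "0.3 0 0 -0.06 0 0 0; 0 0.055 0 -0.02 0 0 0; 0 0.06 0 0 0 0 0; 0 0.06 0.01 0 0 0 0; 0 0.06 0.02 0 0 0 0"
}}

```text
time: 26.05
eef_pos: [509.3, -50.8, 250.4]
ee_rot: [2.344, -2.09, -0.001]
contact_force: [0.6, 0.3, 0.2]
width: 0.998
```

Call:
{"name": "jog_arm", "arguments": {
  "series": "0 0.06 0.02 0 0 0 0; 0 0.05 0.02 0 0 0 0; 0 0.03 0.02 0 0 0 0; 0 0 0 0 0 0 0; 0 0 0 0 0 0 0"
}}

```text
time: 26.68
eef_pos: [466.1, -194.0, 250.8]
ee_rot: [2.344, -2.091, -0.001]
contact_force: [0.2, 0.3, 0.7]
width: 0.997
```

```bash
cat >> h.py <<'E'
def bench(name):
    c=cam("wrist"); im=c["img"]; cv2.imwrite(f"pics/{name}.png",im); np.savez(name+".npz",K=c["K"],Rw=c["Rw"],o=c["o"])
    hsv=cv2.cvtColor(im,cv2.COLOR_BGR2HSV); m=((hsv[...,0]>15)&(hsv[...,0]<35)&(hsv[...,1]>45)&(hsv[...,2]>120)).astype(np.uint8)
    n,l,st,ce=cv2.connectedComponentsWithStats(m)
    for i in range(1,n):
        p=ray(c,ce[i],14)
        if st[i,4]>250 and 380<p[0]<600 and -450<p[1]<0: print(st[i],ce[i].round(1),p.round(0))
    return c
E
python3 - <<'E'
from h import *
bench("b2"); go((497,-245,130,-117),(497,-245,18,-117),clo=.4,step=56)
E
```

```text
[302   0  32  41 526] [320.9  24.3] [ 441. -378.   14.]
[ 236  116   48   43 1036] [257.9 137.2] [ 499. -249.   14.]
[297 200  30  32 614] [311.2 214.1] [ 419. -158.   14.]
[215 252  37  35 938] [232.6 269.3] [518. -63.  14.]
now [ 466.3 -193.6  250.9] th -83.4 tilt 0.03 F [0.2 0.1 0.8] w 0.999 t 26.725
0.4 0.0137 -0.0062 0.0302 0.0 0.0 8.4; 0.4 0.0126 -0.0081 0.0302 0.0 0.0 8.4; 0.4 0.0113 -0.0098 0.0302 0.0 0.0 8.4; 0.4 0.0097 -0.0114 0.0302 0.0 0.0 8.4; 0.4 0 0 0.056 0.0 0.0 0.0
0.4 0 0 0.056 0.0 0.0 0.0
```

The SQ blob changed shape (bbox 49×50 → 48×43), so I'm checking it.

```bash
python3 - <<'E'
from h import *
im=cv2.imread("pics/b2.png"); cv2.imwrite("pics/b2x.png",cv2.resize(im[100:175,225:300],(600,600),interpolation=cv2.INTER_CUBIC))
E
```

```text
(no output)
```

View pics/b2x.png

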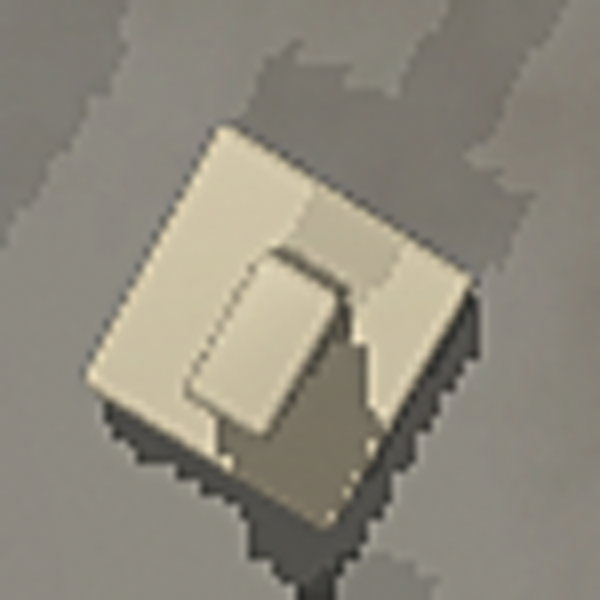

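The square hasn't moved, only a shadow crossed it. Stub top centre is at px (258.1,143).

```bash
python3 - <<'E'
from h import *
z=np.load("b2.npz"); c=dict(K=z["K"],Rw=z["Rw"],o=z["o"])
u=np.array((258.1,143.));d=np.array((-4.9,8.6)); v=ray(c,u+d,42)-ray(c,u-d,42)
print(ray(c,u,42).round(1),np.degrees(np.arctan2(v[1],v[0])),ray(c,(259.6,141),12).round(1))
E
```

```text
[ 496.7 -244.5   42. ] 65.28247096857582 [ 496.8 -244.7   12. ]
```

Call:
{"name": "jog_arm", "arguments": {
  "series": "0.4 0.0137 -0.0062 0.03 0 0 8.4; 0.4 0.0126 -0.008 0.03 0 0 8.4; 0.4 0.0113 -0.0098 0.03 0 0 8.4; 0.4 0.0097 -0.0114 0.03 0 0 8.4; 0.4 0 0 0.04 0 0 0"
}}

```text
time: 27.35
eef_pos: [498.2, -245.4, 90.5]
ee_rot: [-1.639, 2.679, -0.002]
contact_force: [0.7, -1.0, -0.4]
width: 0.599
```

```bash
python3 -c "
from h import *
go((496.5,-245.5,18,-117),clo=.4,step=56)"
```

```text
now [ 498.2 -245.4   90.5] th -117.1 tilt 0.1 F [ 0.7 -1.  -0.4] w 0.599 t 27.35
0.4 0.0004 0.0008 0.0362 -0.0 0.0 0; 0.4 0.0004 0.0008 0.0362 -0.0 0.0 -0.0
```

Call:
{"name": "jog_arm", "arguments": {
  "series": "0.4 0 0.0017 0.036 0 0 -2; 0.4 0 0 0.036 0 0 0; 0.9 0 0 0 0 0 0; 0.9 0 0 0 0 0 0; 0.9 0 0 0 0 0 0"
}}

```text
time: 27.98
eef_pos: [496.4, -244.8, 20.9]
ee_rot: [-1.687, 2.648, -0.003]
contact_force: [-0.8, 0.3, -0.5]
width: 0.15
```

Call:
{"name": "jog_arm", "arguments": {
  "series": "0.9 0 0 0 0 0 0; 0.9 0 0 -0.03 0 0 0; 0.9 0 0 -0.06 0 0 0; 0.9 0 0 -0.06 0 0 0; 0.9 0 0 -0.02 0 0 0"
}}

```text
time: 28.6
eef_pos: [496.8, -245.6, 194.6]
ee_rot: [-1.684, 2.646, -0.01]
contact_force: [0.5, 1.1, -1.4]
width: 0.151
```

```bash
python3 -c "
from h import *
go((460,124,190,-83.2),clo=.9)"
```

```text
now [ 496.8 -245.6  194.6] th -115.0 tilt 0.48 F [ 0.5  1.1 -1.4] w 0.151 t 28.6
0.9 -0.0399 0.0237 0.0004 -0.1 -0.0 -4.0; 0.9 -0.0415 0.0209 0.0004 -0.1 -0.0 -4.0; 0.9 -0.0428 0.018 0.0005 -0.1 -0.0 -4.0; 0.9 -0.044 0.0149 0.0005 -0.1 -0.0 -4.0; 0.9 -0.0449 0.0119 0.0005 -0.1 -0.0 -4.0
0.9 -0.0456 0.0087 0.0005 -0.1 -0.0 -4.0; 0.9 -0.0461 0.0055 0.0005 -0.1 -0.0 -4.0; 0.9 -0.0464 0.0023 0.0006 -0.1 -0.0 -4.0
```

Call:
{"name": "jog_arm", "arguments": {
  "series": "0.9 -0.04 0.0237 0 0 0 -4; 0.9 -0.0415 0.021 0 0 0 -4; 0.9 -0.043 0.018 0 0 0 -4; 0.9 -0.044 0.015 0 0 0 -4; 0.9 -0.045 0.012 0 0 0 -4"
}}

```text
time: 29.22
eef_pos: [471.4, -11.9, 189.9]
ee_rot: [-2.123, 2.314, -0.001]
contact_force: [0.1, -0.2, -0.9]
width: 0.151
```

Call:
{"name": "jog_arm", "arguments": {
  "series": "0.9 -0.0456 0.0087 0 0 0 -4; 0.9 -0.046 0.0055 0 0 0 -4; 0.9 -0.0464 0.0023 0 0 0 -4; 0.9 0 0 0 0 0 0; 0.9 0 0 0 0 0 0"
}}

```text
time: 29.85
eef_pos: [457.7, 125.0, 189.6]
ee_rot: [-2.352, 2.082, -0.0]
contact_force: [-0.3, -0.2, -1.7]
width: 0.147
```

```bash
python3 -c "
from h import *
held('g5',cols=(245,250,255,300,305,310)); go((460,124,96,-83.2),clo=.9)"
```

```text
[ 185  220  136   65 5563]
top [(245, 224), (250, 224), (255, 225), (300, 224), (305, 224), (310, 225)]
rows [(232, 238, 320), (238, 238, 319), (244, 239, 319), (250, 185, 319), (256, 186, 319), (262, 187, 318), (268, 187, 319)]
now [457.7 124.6 189.5] th -83.1 tilt 0.01 F [-0.5 -0.2 -0.2] w 0.152 t 29.9
0.9 0.0004 -0.0011 0.0468 -0.0 0.0 0.1; 0.9 0.0004 -0.0011 0.0468 -0.0 0.0 0.1
```

Call:
{"name": "jog_arm", "arguments": {
  "series": "0.9 0 -0.001 0.047 0 0 0; 0.9 0 -0.001 0.047 0 0 0; 0.9 0 0 0.008 0 0 0; 0.9 0 0 0 0 0 0"
}}

```text
time: 30.4
eef_pos: [460.5, 125.0, 88.3]
ee_rot: [-2.351, 2.083, -0.001]
contact_force: [-0.1, 0.4, 0.1]
width: 0.148
```

Call:
{"name": "jog_arm", "arguments": {
  "series": "0.9 0 0 0.004 0 0 0; 0.9 0 0 0.002 0 0 0; 0.9 0 0 0 0 0 0"
}}

```text
time: 30.78
eef_pos: [460.0, 125.6, 81.7]
ee_rot: [-2.352, 2.082, -0.0]
contact_force: [0.7, -0.0, -0.5]
width: 0.148
```

Call:
{"name": "jog_arm", "arguments": {
  "series": "0.9 0 0 0.002 0 0 0; 0.9 0 0 0.002 0 0 0; 0.9 0 0 0 0 0 0"
}}

```text
time: 31.15
eef_pos: [459.8, 125.5, 77.1]
ee_rot: [2.352, -2.082, 0.0]
contact_force: [-0.5, 0.6, -1.1]
width: 0.149
```

Call:
{"name": "jog_arm", "arguments": {
  "series": "0.9 0 0 0.001 0 0 0; 0.9 0 0 0.001 0 0 0; 0.9 0 0 0 0 0 0"
}}

```text
time: 31.52
eef_pos: [459.8, 125.5, 76.7]
ee_rot: [-2.352, 2.082, -0.001]
contact_force: [-6.4, 0.0, 10.9]
width: 0.155
```

Seated at 76.7. Next is the small disc.

Call:
{"name": "jog_arm", "arguments": {
  "series": "0.9 0 0 -0.001 0 0 0; 0.65 0 0 0 0 0 0; 0.65 0 0 0 0 0 0; 0.65 0 0 -0.04 0 0 0; 0.65 0 0 -0.055 0 0 0"
}}

```text
time: 32.15
eef_pos: [458.8, 124.9, 171.0]
ee_rot: [2.349, -2.08, -0.002]
contact_force: [2.4, 1.3, -0.7]
width: 0.353
```

Call:
{"name": "jog_arm", "arguments": {
  "series": "0.3 0 0 -0.06 0 0 0; 0 0.055 0 -0.02 0 0 0; 0 0.06 0.01 0 0 0 0; 0 0.06 0.01 0 0 0 0; 0 0.055 0.01 0 0 0 0"
}}

```text
time: 32.78
eef_pos: [457.5, -108.4, 251.2]
ee_rot: [-2.352, 2.082, -0.0]
contact_force: [1.5, 0.0, -0.2]
width: 0.998
```

Call:
{"name": "jog_arm", "arguments": {
  "series": "0 0 0 0 0 0 0; 0 0 0 0 0 0 0"
}}

```text
time: 33.02
eef_pos: [457.8, -106.5, 251.0]
ee_rot: [2.351, -2.084, -0.001]
contact_force: [-0.2, 0.5, 0.4]
width: 1.0
```

```bash
python3 - <<'E'
from h import *
bench("b3"); go((418,-156.5,120,-125),(418,-156.5,19,-125),clo=.4,step=56)
im=cv2.imread("pics/b3.png")
E
```

```text
[300 133  32  32 670] [315.3 146.9] [ 419. -158.   14.]
[ 212  192   40   38 1027] [230.6 209.2] [518. -64.  14.]
now [ 457.9 -106.   251.1] th -83.0 tilt 0.02 F [-0.6  0.9 -0.5] w 1.001 t 33.075
0.4 0.0091 0.0091 0.0262 0.0 0.0 8.4; 0.4 0.0103 0.0077 0.0262 0.0 0.0 8.4; 0.4 0.0113 0.0061 0.0262 0.0 0.0 8.4; 0.4 0.0121 0.0044 0.0262 0.0 0.0 8.4; 0.4 0.0126 0.0026 0.0262 0.0 0.0 8.4
0.4 0 0 0.0505 0.0 0.0 0.0; 0.4 0 0 0.0505 0.0 0.0 0.0
```

Call:
{"name": "jog_arm", "arguments": {
  "series": "0.4 0.0093 0.009 0.026 0 0 8.4; 0.4 0.0105 0.0075 0.026 0 0 8.4; 0.4 0.0115 0.006 0.026 0 0 8.4; 0.4 0.012 0.0044 0.026 0 0 8.4; 0.4 0.0126 0.0026 0.026 0 0 8.4"
}}

```text
time: 33.7
eef_pos: [418.7, -156.5, 120.5]
ee_rot: [-1.446, 2.788, -0.0]
contact_force: [-0.4, -0.1, -0.5]
width: 0.604
```

Call:
{"name": "jog_arm", "arguments": {
  "series": "0.4 0 0 0.05 0 0 0; 0.4 0 0 0.05 0 0 0; 0.4 0 0 0 0 0 0; 0.9 0 0 0 0 0 0; 0.9 0 0 0 0 0 0"
}}

```text
time: 34.33
eef_pos: [420.3, -157.3, 23.3]
ee_rot: [-1.45, 2.783, -0.003]
contact_force: [-0.3, -0.1, 0.1]
width: 0.183
```

Call:
{"name": "jog_arm", "arguments": {
  "series": "0.9 0 0 0 0 0 0; 0.9 0 0 0 0 0 0; 0.9 0 0 -0.04 0 0 0; 0.9 0 0 -0.06 0 0 0; 0.9 0 0 -0.06 0 0 0"
}}

```text
time: 34.95
eef_pos: [418.2, -157.5, 184.1]
ee_rot: [-1.449, 2.786, -0.001]
contact_force: [1.9, 0.2, -0.6]
width: 0.149
```

```bash
python3 -c "
from h import *
go((440,100,190,-83.2),(451.4,179.5,190,-83.2),clo=.9)"
```

```text
now [ 418.2 -157.5  184.1] th -125.0 tilt 0.08 F [ 1.9  0.2 -0.6] w 0.149 t 34.95
0.9 -0.0372 0.0217 -0.001 -0.0 0.0 -7.0; 0.9 -0.0396 0.017 -0.001 -0.0 0.0 -7.0; 0.9 -0.0414 0.0121 -0.001 -0.0 0.0 -7.0; 0.9 -0.0425 0.0069 -0.001 -0.0 0.0 -7.0; 0.9 -0.043 0.0017 -0.001 -0.0 0.0 -7.0
0.9 -0.0429 -0.0035 -0.001 -0.0 0.0 -7.0; 0.9 -0.0388 -0.0104 0 0.0 0.0 0.0; 0.9 -0.0388 -0.0104 0 0.0 0.0 0.0
```

Call:
{"name": "jog_arm", "arguments": {
  "series": "0.9 -0.037 0.0217 -0.001 0 0 -7; 0.9 -0.04 0.017 -0.001 0 0 -7; 0.9 -0.0414 0.012 -0.001 0 0 -7; 0.9 -0.0425 0.007 -0.001 0 0 -7; 0.9 -0.043 0.0017 -0.001 0 0 -7"
}}

```text
time: 35.58
eef_pos: [436.5, 58.7, 187.4]
ee_rot: [-2.224, 2.216, -0.001]
contact_force: [0.5, -0.1, -1.7]
width: 0.149
```

Call:
{"name": "jog_arm", "arguments": {
  "series": "0.9 -0.043 -0.0035 -0.001 0 0 -7; 0.9 -0.0388 -0.0104 0 0 0 0; 0.9 -0.0388 -0.0104 0 0 0 0; 0.9 0 0 0 0 0 0; 0.9 0 0 0 0 0 0"
}}

```text
time: 36.2
eef_pos: [451.2, 179.7, 187.7]
ee_rot: [-2.352, 2.082, -0.0]
contact_force: [-0.1, 0.0, -0.8]
width: 0.155
```

```bash
python3 -c "
from h import *
held('g6',cols=(262,266,270,274,278,282,286,290,294)); go((451.4,179.5,92,-83.2),clo=.9)"
```

```text
[ 245  225   69   60 2617]
top [(262, 229), (266, 227), (270, 226), (274, 226), (278, 225), (282, 225), (286, 226), (290, 227), (294, 229)]
rows [(232, 258, 300), (238, 252, 306), (244, 249, 309), (250, 247, 311), (256, 245, 312), (262, 245, 312), (268, 265, 292)]
now [451.2 179.3 187.7] th -83.1 tilt 0.03 F [-0.   0.  -0.5] w 0.151 t 36.25
0.9 -0.0001 -0.0001 0.0479 -0.0 0.0 0.1; 0.9 -0.0001 -0.0001 0.0479 -0.0 0.0 0.1
```

The held disc sits about 3.4 mm along tool +x, so I compensate for that.

Call:
{"name": "jog_arm", "arguments": {
  "series": "0.9 -0.0036 0 0.048 0 0 0; 0.9 0 0 0.047 0 0 0; 0.9 0 0 0.006 0 0 0; 0.9 0 0 0 0 0 0"
}}

```text
time: 36.75
eef_pos: [451.3, 183.0, 87.4]
ee_rot: [-2.351, 2.083, -0.001]
contact_force: [1.5, 0.9, -1.2]
width: 0.151
```

Call:
{"name": "jog_arm", "arguments": {
  "series": "0.9 0 0 0.003 0 0 0; 0.9 0 0 0.002 0 0 0; 0.9 0 0 0 0 0 0"
}}

```text
time: 37.12
eef_pos: [451.0, 183.4, 81.6]
ee_rot: [-2.352, 2.082, -0.0]
contact_force: [0.7, 0.1, -1.6]
width: 0.149
```

Call:
{"name": "jog_arm", "arguments": {
  "series": "0.9 0 0 0.002 0 0 0; 0.9 0 0 0 0 0 0"
}}

```text
time: 37.38
eef_pos: [451.1, 183.5, 79.4]
ee_rot: [-2.352, 2.082, -0.0]
contact_force: [0.9, 0.2, 1.2]
width: 0.151
```

Call:
{"name": "jog_arm", "arguments": {
  "series": "0.9 0 0 0.002 0 0 0; 0.9 0 0 0 0 0 0"
}}

```text
time: 37.62
eef_pos: [451.1, 183.5, 79.3]
ee_rot: [-2.352, 2.081, -0.001]
contact_force: [-7.1, -0.8, 14.9]
width: 0.154
```

Call:
{"name": "jog_arm", "arguments": {
  "series": "0.9 0 0 0.001 0 0 0; 0.9 0 0 0 0 0 0"
}}

```text
time: 37.88
eef_pos: [451.2, 183.5, 79.3]
ee_rot: [-2.352, 2.08, -0.002]
contact_force: [-9.7, -2.9, 23.1]
width: 0.15
```

Seated at 79.3 (grip height offset 23.3, so the underside is at about 56). Now the large disc.

Call:
{"name": "jog_arm", "arguments": {
  "series": "0.9 0 0 -0.001 0 0 0; 0.65 0 0 0 0 0 0; 0.65 0 0 0 0 0 0; 0.65 0 0 -0.04 0 0 0; 0.65 0 0 -0.055 0 0 0"
}}

```text
time: 38.5
eef_pos: [449.9, 182.7, 171.7]
ee_rot: [2.349, -2.08, -0.001]
contact_force: [1.1, 0.8, -0.9]
width: 0.352
```

Call:
{"name": "jog_arm", "arguments": {
  "series": "0.3 0 0 -0.06 0 0 0; 0 0.05 -0.01 -0.02 0 0 0; 0 0.06 -0.01 0 0 0 0; 0 0.055 -0.01 0 0 0 0; 0 0 0 0 0 0 0"
}}

```text
time: 39.12
eef_pos: [501.1, 20.1, 251.6]
ee_rot: [2.346, -2.088, -0.001]
contact_force: [0.2, 0.1, -0.6]
width: 1.0
```

```bash
python3 - <<'E'
from h import *
bench("b4"); go((517,-61.5,120,-172),(517,-61.5,19,-172),clo=.4,step=56)
E
```

```text
[ 252   95   44   45 1222] [272.9 114.2] [519. -64.  14.]
now [500.8  21.7 251.6] th -83.2 tilt 0.07 F [-0.7  0.5  0.4] w 1.001 t 39.175
0.4 0.0085 -0.0006 0.0132 0.0 -0.0 8.9; 0.4 0.0083 -0.0019 0.0132 0.0 -0.0 8.9; 0.4 0.0079 -0.0032 0.0132 0.0 -0.0 8.9; 0.4 0.0073 -0.0044 0.0132 0.0 -0.0 8.9; 0.4 0.0065 -0.0054 0.0132 0.0 -0.0 8.9
0.4 0.0056 -0.0064 0.0132 0.0 -0.0 8.9; 0.4 0.0045 -0.0072 0.0132 0.0 -0.0 8.9; 0.4 0.0034 -0.0078 0.0132 0.0 -0.0 8.9; 0.4 0.0022 -0.0082 0.0132 0.0 -0.0 8.9; 0.4 0.0009 -0.0084 0.0132 0.0 -0.0 8.9
0.4 0 0 0.0505 0.0 0.0 0.0; 0.4 0 0 0.0505 0.0 0.0 0.0
```

Call:
{"name": "jog_arm", "arguments": {
  "series": "0.4 0.0085 -0.0006 0.013 0 0 8.9; 0.4 0.0083 -0.002 0.013 0 0 8.9; 0.4 0.008 -0.003 0.013 0 0 8.9; 0.4 0.0073 -0.0044 0.013 0 0 8.9; 0.4 0.0065 -0.0054 0.013 0 0 8.9"
}}

```text
time: 39.8
eef_pos: [508.6, -17.6, 186.5]
ee_rot: [1.383, -2.82, -0.001]
contact_force: [-0.4, -0.2, 0.8]
width: 0.595
```

Call:
{"name": "jog_arm", "arguments": {
  "series": "0.4 0.0056 -0.0064 0.013 0 0 8.9; 0.4 0.0045 -0.0072 0.013 0 0 8.9; 0.4 0.0034 -0.008 0.013 0 0 8.9; 0.4 0.0022 -0.0082 0.013 0 0 8.9; 0.4 0.001 -0.0084 0.013 0 0 8.9"
}}

```text
time: 40.42
eef_pos: [516.9, -59.4, 121.6]
ee_rot: [0.213, -3.134, -0.0]
contact_force: [-0.5, 0.4, -0.2]
width: 0.601
```

```bash
python3 - <<'E'
from h import *
go((517.3,-62,19,-172),clo=.4,step=56)
E
```

```text
now [516.9 -59.4 121.6] th -172.2 tilt 0.03 F [-0.5  0.4 -0.2] w 0.601 t 40.425
0.4 -0 -0.0013 0.0513 0.0 -0.0 -0.1; 0.4 -0 -0.0013 0.0513 0.0 -0.0 -0.1
```

Call:
{"name": "jog_arm", "arguments": {
  "series": "0.4 0 -0.0013 0.051 0 0 0; 0.4 0 0 0.051 0 0 0; 0.4 0 0 0 0 0 0; 0.9 0 0 0 0 0 0; 0.9 0 0 0 0 0 0"
}}

```text
time: 41.05
eef_pos: [519.0, -61.2, 22.6]
ee_rot: [-0.219, 3.129, 0.0]
contact_force: [0.1, 1.6, 0.6]
width: 0.18
```

Call:
{"name": "jog_arm", "arguments": {
  "series": "0.9 0 0 0 0 0 0; 0.9 0 0 0 0 0 0; 0.9 0 0 -0.04 0 0 0; 0.9 0 0 -0.06 0 0 0; 0.9 0 0 -0.06 0 0 0"
}}

```text
time: 41.68
eef_pos: [516.8, -61.8, 183.1]
ee_rot: [-0.218, 3.133, 0.0]
contact_force: [1.8, 0.1, -2.0]
width: 0.152
```

```bash
python3 - <<'E'
from h import *
go((521.3,130.8,190,-83.2),clo=.9)
E
```

```text
now [516.8 -61.8 183.1] th -172.0 tilt 0.07 F [ 1.8  0.1 -2. ] w 0.152 t 41.675
0.9 -0.0031 0.019 -0.0007 -0.0 0.0 -8.9; 0.9 -0.006 0.0183 -0.0007 -0.0 0.0 -8.9; 0.9 -0.0088 0.0172 -0.0007 -0.0 0.0 -8.9; 0.9 -0.0113 0.0156 -0.0007 -0.0 0.0 -8.9; 0.9 -0.0136 0.0137 -0.0007 -0.0 0.0 -8.9
0.9 -0.0155 0.0114 -0.0007 -0.0 0.0 -8.9; 0.9 -0.0171 0.0089 -0.0007 -0.0 0.0 -8.9; 0.9 -0.0183 0.0061 -0.0007 -0.0 0.0 -8.9; 0.9 -0.019 0.0032 -0.0007 -0.0 0.0 -8.9; 0.9 -0.0193 0.0003 -0.0007 -0.0 0.0 -8.9
```

Call:
{"name": "jog_arm", "arguments": {
  "series": "0.9 -0.003 0.019 -0.001 0 0 -8.9; 0.9 -0.006 0.0183 -0.001 0 0 -8.9; 0.9 -0.0088 0.0172 -0.001 0 0 -8.9; 0.9 -0.0113 0.0156 -0.001 0 0 -8.9; 0.9 -0.0136 0.0137 -0.001 0 0 -8.9"
}}

```text
time: 42.3
eef_pos: [519.2, 35.3, 186.3]
ee_rot: [-1.395, 2.813, -0.0]
contact_force: [0.3, -1.2, -0.4]
width: 0.152
```

Call:
{"name": "jog_arm", "arguments": {
  "series": "0.9 -0.0155 0.0114 -0.001 0 0 -8.9; 0.9 -0.017 0.009 -0.001 0 0 -8.9; 0.9 -0.0183 0.006 0 0 0 -8.9; 0.9 -0.019 0.0032 0 0 0 -8.9; 0.9 -0.0193 0.0003 0 0 0 -8.9"
}}

```text
time: 42.92
eef_pos: [521.1, 131.6, 188.3]
ee_rot: [-2.356, 2.076, -0.0]
contact_force: [-1.0, -0.5, -0.4]
width: 0.148
```

Call:
{"name": "jog_arm", "arguments": {
  "series": "0.9 0 0 0 0 0 0; 0.9 0 0 0 0 0 0"
}}

```text
time: 43.18
eef_pos: [521.1, 130.7, 187.8]
ee_rot: [-2.35, 2.084, -0.0]
contact_force: [-0.0, 0.3, -0.2]
width: 0.149
```

```bash
python3 -c "
from h import *
held('g7',cols=(258,266,270,274,278,282,286,290,298)); go((521.3,130.8,92,-83.2),clo=.9)"
```

```text
[ 232  200  139   85 7658]
top [(258, 216), (266, 213), (270, 212), (274, 211), (278, 211), (282, 211), (286, 211), (290, 213), (298, 215)]
rows [(232, 239, 367), (238, 236, 321), (244, 234, 323), (250, 233, 354), (256, 232, 359), (262, 233, 362), (268, 234, 362)]
now [521.1 130.5 187.7] th -83.2 tilt 0.03 F [-0.1  0.  -0.7] w 0.15 t 43.225
0.9 -0.0001 -0.0001 0.0479 -0.0 0.0 0.0; 0.9 -0.0001 -0.0001 0.0479 -0.0 0.0 0.0
```

Call:
{"name": "jog_arm", "arguments": {
  "series": "0.9 -0.0047 0 0.048 0 0 0; 0.9 0 0 0.047 0 0 0; 0.9 0 0 0.006 0 0 0; 0.9 0 0 0 0 0 0"
}}

```text
time: 43.72
eef_pos: [520.8, 135.1, 87.3]
ee_rot: [2.351, -2.083, 0.001]
contact_force: [0.2, -0.3, -0.5]
width: 0.151
```

Call:
{"name": "jog_arm", "arguments": {
  "series": "0.9 0 0 0.003 0 0 0; 0.9 0 0 0.002 0 0 0; 0.9 0 0 0 0 0 0"
}}

```text
time: 44.1
eef_pos: [520.6, 135.6, 81.6]
ee_rot: [-2.352, 2.082, -0.0]
contact_force: [0.4, 0.3, -0.4]
width: 0.15
```

Call:
{"name": "jog_arm", "arguments": {
  "series": "0.9 0 0 0.002 0 0 0; 0.9 0 0 0 0 0 0"
}}

```text
time: 44.35
eef_pos: [520.4, 135.6, 79.1]
ee_rot: [2.352, -2.082, -0.0]
contact_force: [0.7, -0.2, -0.3]
width: 0.149
```

Call:
{"name": "jog_arm", "arguments": {
  "series": "0.9 0 0 0.001 0 0 0; 0.9 0 0 0.001 0 0 0; 0.9 0 0 0 0 0 0"
}}

```text
time: 44.72
eef_pos: [520.7, 135.6, 78.7]
ee_rot: [-2.352, 2.082, -0.001]
contact_force: [-4.4, -0.4, 8.6]
width: 0.147
```

Call:
{"name": "jog_arm", "arguments": {
  "series": "0.9 0 0 0.001 0 0 0; 0.9 0 0 0 0 0 0"
}}

```text
time: 44.98
eef_pos: [520.7, 135.5, 78.7]
ee_rot: [-2.352, 2.081, -0.002]
contact_force: [-7.2, -1.7, 15.4]
width: 0.149
```

All four are seated. Releasing and checking the tray and lid.

Call:
{"name": "jog_arm", "arguments": {
  "series": "0.9 0 0 -0.001 0 0 0; 0.65 0 0 0 0 0 0; 0.65 0 0 0 0 0 0; 0.65 0 0 -0.04 0 0 0; 0.65 0 0 -0.055 0 0 0"
}}

```text
time: 45.6
eef_pos: [519.5, 135.1, 171.7]
ee_rot: [2.349, -2.08, -0.002]
contact_force: [1.4, 1.6, -0.6]
width: 0.348
```

Call:
{"name": "jog_arm", "arguments": {
  "series": "0.3 -0.015 0.01 -0.06 0 0 0; 0.3 -0.05 0.03 -0.005 0 0 0; 0.3 0 0 0 0 0 0; 0.3 0 0 0 0 0 0"
}}

```text
time: 46.1
eef_pos: [472.9, 195.3, 236.7]
ee_rot: [2.352, -2.081, -0.0]
contact_force: [-0.5, -0.7, -0.6]
width: 0.699
```

```bash
python3 - <<'E'
from h import *
go(); c=cam("wrist"); t=cam("top"); np.savez("tray2.npz",K=c["K"],Rw=c["Rw"],o=c["o"]); cv2.imwrite("pics/tray2.png",c["img"])
a=cv2.resize(c["img"][50:230,190:370],(540,540),interpolation=cv2.INTER_CUBIC)
b=cv2.resize(t["img"][205:275,370:450],(260,228),interpolation=cv2.INTER_CUBIC)
o=np.zeros((540,800,3),np.uint8); o[:,:540]=a; o[:228,540:]=b; cv2.imwrite("pics/chk.png",o)
E
```

```text
now [472.9 195.3 236.7] th -83.0 tilt 0.05 F [-0.5 -0.7 -0.6] w 0.699 t 46.1
```

View pics/chk.png

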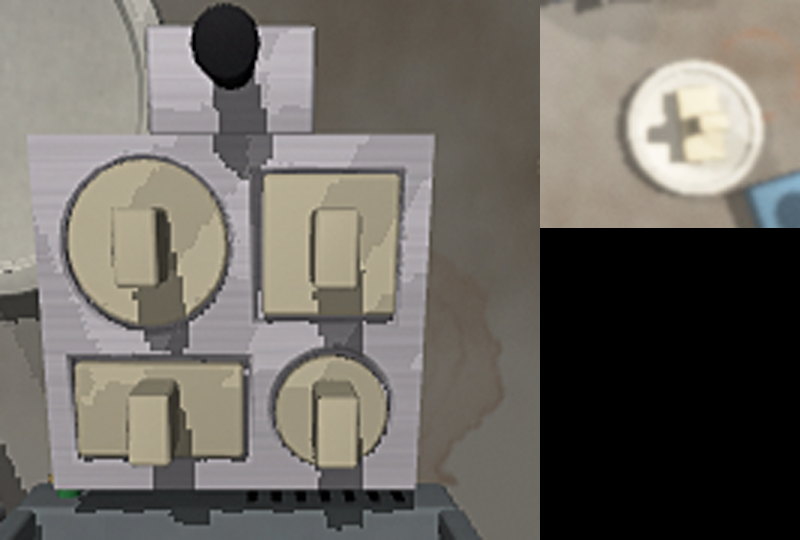

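The check picture shows all four castings flush in their recesses with an even rim all round. The cured oblong stands centred on the lid. Now pushing the tray in by its post.

```bash
python3 - <<'E'
from h import *
go((500.8,67.5,160,-83.2),(500.8,67.5,73,-83.2),clo=.35)
E
```

```text
now [473.2 194.6 236.4] th -83.1 tilt 0.08 F [0.8 0.2 0.8] w 0.698 t 46.2
0.35 0.0323 -0.003 0.0191 0.0 -0.0 0.0; 0.35 0.0324 -0.0031 0.0191 0.0 -0.0 0.0; 0.35 0.0324 -0.0031 0.0191 0.0 -0.0 0.0; 0.35 0.0324 -0.0031 0.0191 0.0 -0.0 0.0; 0.35 0 0 0.0435 0.0 0.0 0.0
0.35 0 0 0.0435 0.0 0.0 0.0
```

Call:
{"name": "jog_arm", "arguments": {
  "series": "0.35 0.0323 -0.003 0.019 0 0 0; 0.35 0.0323 -0.003 0.019 0 0 0; 0.35 0.0323 -0.003 0.019 0 0 0; 0.35 0.0323 -0.003 0.019 0 0 0; 0.35 0 0 0.0435 0 0 0"
}}

```text
time: 46.82
eef_pos: [502.4, 66.0, 117.9]
ee_rot: [-2.346, 2.085, -0.004]
contact_force: [0.8, 0.8, -1.2]
width: 0.65
```

Call:
{"name": "jog_arm", "arguments": {
  "series": "0.35 0 0 0.0435 0 0 0; 0.35 0 0 0 0 0 0; 0.9 0 0 0 0 0 0; 0.9 0 0 0 0 0 0; 0.9 0 0 0 0 0 0"
}}

```text
time: 47.45
eef_pos: [500.5, 68.5, 76.0]
ee_rot: [-2.352, 2.082, -0.001]
contact_force: [-5.1, -0.3, 7.1]
width: 0.163
```

Call:
{"name": "jog_arm", "arguments": {
  "series": "0.9 0 0 0 0 0 0; 0.9 -0.02 0 0 0 0 0; 0.9 -0.03 0 0 0 0 0; 0.9 -0.03 0 0 0 0 0; 0.9 -0.03 0 0 0 0 0"
}}

```text
time: 48.08
eef_pos: [487.0, 178.1, 76.0]
ee_rot: [-2.352, 2.082, -0.001]
contact_force: [-2.1, -2.5, 4.5]
width: 0.168
```

Call:
{"name": "jog_arm", "arguments": {
  "series": "0.9 -0.02 0 0 0 0 0; 0.9 -0.008 0 0 0 0 0; 0.9 -0.003 0 0 0 0 0; 0.9 0 0 0 0 0 0"
}}

```text
time: 48.58
eef_pos: [483.4, 207.5, 76.0]
ee_rot: [2.353, -2.081, 0.003]
contact_force: [-3.4, -4.4, 6.5]
width: 0.165
```

Call:
{"name": "jog_arm", "arguments": {
  "series": "0.9 -0.002 0 0 0 0 0; 0.9 -0.002 0 0 0 0 0; 0.9 0 0 0 0 0 0"
}}

```text
time: 48.95
eef_pos: [483.3, 207.6, 76.0]
ee_rot: [2.349, -2.077, 0.009]
contact_force: [1.0, -16.9, 6.8]
width: 0.163
```

Call:
{"name": "jog_arm", "arguments": {
  "series": "0.4 0 0 0 0 0 0; 0.4 0 0 0 0 0 0; 0.4 0 0 -0.04 0 0 0; 0.4 0.005 0 -0.055 0 0 0; 0.7 0.02 0 -0.04 0 0 0"
}}

```text
time: 49.58
eef_pos: [486.6, 188.7, 212.1]
ee_rot: [-2.352, 2.078, -0.001]
contact_force: [0.8, -0.5, 0.4]
width: 0.4
```

```bash
python3 - <<'E'
from h import *
go(); t=cam("top"); s=cam("scene"); cv2.imwrite("pics/t2.png",t["img"])
cv2.imwrite("pics/chk2.png",np.hstack([cv2.resize(t["img"][150:290,120:300],(480,373)),cv2.resize(s["img"][180:350,120:290],(373,373))])[:,:800])
E
```

```text
now [486.6 188.7 212.1] th -82.9 tilt 0.21 F [ 0.8 -0.5  0.4] w 0.4 t 49.575
```

View pics/chk2.png

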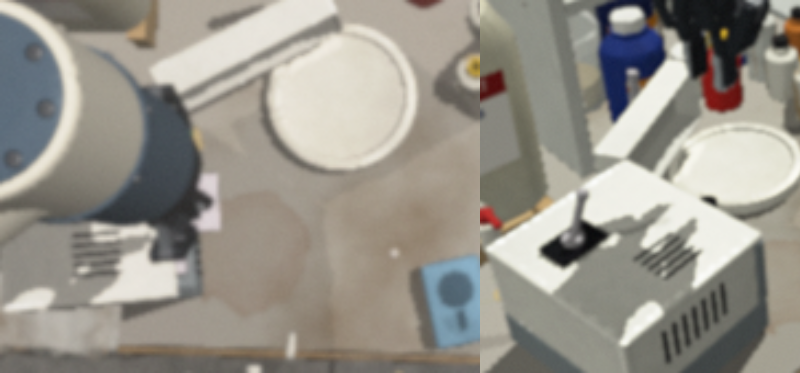

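The tray met its inner stop at 17 N. The door stands at about 109° and the switch still leans to the front. I'll close the door by straddling its pan from above near the hinge, then push it from outside.

```bash
python3 - <<'E'
from h import *
h=np.array([569.8,236.3])
def P(a,z): 
    d=np.radians(186.8+a); return (*(h+90*np.array([np.cos(d),np.sin(d)])+18*np.array([-np.sin(d),np.cos(d)])),z,a-173.2)
print(P(109,0))
s=arm.state()
go((600,160,215,-70),P(109,205),P(109,80),clo=.35)
rows(np.array(P(109,80)[:3]),rot(109-173.2),[P(a,80) for a in range(103,54,-6)],.35)
E
```

```text
(np.float64(625.1765368287489), np.float64(163.10547036250452), 0, -64.19999999999999)
now [488.7 188.1 215.1] th -83.0 tilt 0.64 F [ 0.5  0.6 -0.1] w 0.3 t 49.675
0.35 0.0138 -0.0357 0.0004 -0.2 0.1 -4.3; 0.35 0.0165 -0.0345 0.0002 -0.2 0.1 -4.3; 0.35 0.019 -0.0332 0.0001 -0.2 0.1 -4.3; 0.35 0.0057 -0.0247 0.01 0.0 0.0 -5.8; 0.35 0 0 0.0417 0.0 0.0 0.0
0.35 0 0 0.0417 0.0 0.0 0.0; 0.35 0 0 0.0417 0.0 0.0 0.0
0.35 0.0014 0.0095 0 0.0 0.0 6.0; 0.35 0.0014 0.0095 0 0.0 0.0 6.0; 0.35 0.0014 0.0095 0 0.0 0.0 6.0; 0.35 0.0014 0.0095 0 0.0 0.0 6.0; 0.35 0.0014 0.0095 0 0.0 0.0 6.0
0.35 0.0014 0.0095 0 0.0 0.0 6.0; 0.35 0.0014 0.0095 0 0.0 0.0 6.0; 0.35 0.0014 0.0095 0 0.0 0.0 6.0; 0.35 0.0014 0.0095 0 0.0 0.0 6.0
```

Call:
{"name": "jog_arm", "arguments": {
  "series": "0.1 0.0138 -0.0357 0 0 0 -4.3; 0.1 0.0165 -0.0345 0 0 0 -4.3; 0.1 0.019 -0.033 0 0 0 -4.3; 0.1 0.0057 -0.0247 0.01 0 0 -5.8; 0.1 0 0 0 0 0 0"
}}

```text
time: 50.3
eef_pos: [622.7, 162.7, 196.5]
ee_rot: [2.657, -1.672, -0.004]
contact_force: [-0.7, -0.1, -1.4]
width: 0.9
```

```bash
python3 - <<'E'
from h import *
go(); c=cam("wrist"); t=cam("top"); 
cv2.imwrite("pics/door2.png",np.hstack([cv2.resize(c["img"],(480,360)),cv2.resize(t["img"][90:290,120:298],(320,360))]))
E
```

```text
now [622.7 162.7 196.5] th -64.4 tilt 0.19 F [-0.7 -0.1 -1.4] w 0.9 t 50.3
```

View pics/door2.png

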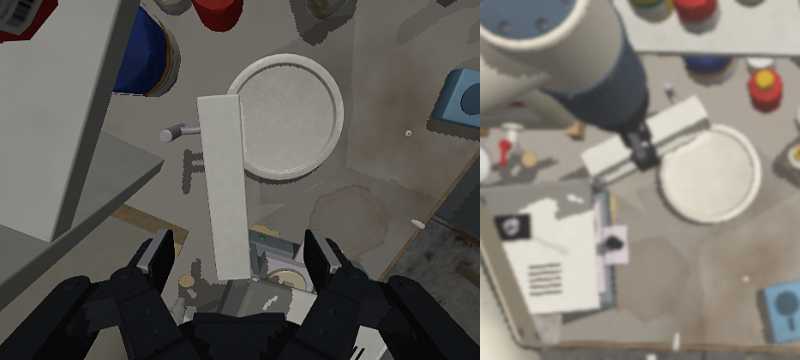

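The door lies between the fingers (columns 200–245, fingers at 160 and 320). Going down and sweeping.

Call:
{"name": "jog_arm", "arguments": {
  "series": "0.1 0 0 0.04 0 0 0; 0.1 0 0 0.04 0 0 0; 0.1 0 0 0.034 0 0 0; 0.1 0.0014 0.0095 0 0 0 6; 0.1 0.0014 0.0095 0 0 0 6"
}}

```text
time: 51.02
eef_pos: [605.2, 153.1, 85.5]
ee_rot: [-2.466, 1.945, -0.0]
contact_force: [0.7, 1.2, -0.3]
width: 0.898
```

Call:
{"name": "jog_arm", "arguments": {
  "series": "0.1 0.0014 0.0095 0 0 0 6; 0.1 0.0014 0.0095 0 0 0 6; 0.1 0.0014 0.0095 0 0 0 6; 0.1 0.0014 0.0095 0 0 0 6; 0.1 0.0014 0.0095 0 0 0 6"
}}

```text
time: 51.65
eef_pos: [558.9, 145.0, 86.5]
ee_rot: [-1.877, 2.515, -0.001]
contact_force: [0.9, 0.2, 0.2]
width: 0.9
```

Call:
{"name": "jog_arm", "arguments": {
  "series": "0.1 0.0014 0.0095 0 0 0 6; 0.1 0.0014 0.0095 0 0 0 6; 0.1 0 0 -0.045 0 0 0; 0.1 0 0 -0.05 0 0 0; 0.5 0 0 -0.05 0 0 0"
}}

```text
time: 52.28
eef_pos: [539.4, 148.1, 232.8]
ee_rot: [-1.609, 2.696, 0.0]
contact_force: [1.3, 0.8, -0.3]
width: 0.707
```

```bash
python3 - <<'E'
from h import *
t=cam("scene"); go((585,105,225,-83),clo=1); c=cam("wrist"); cv2.imwrite("pics/d3.png",c["img"])
# door top edge direction in wrist: white mask lines
h=np.array([569.8,236.3])
for a in(50,60,70,80):
    d=np.radians(186.8+a); e=h+180*np.array([np.cos(d),np.sin(d)])+36*np.array([-np.sin(d),np.cos(d)])
    e2=h+60*np.array([np.cos(d),np.sin(d)])+36*np.array([-np.sin(d),np.cos(d)])
    print(a,e.round(),pix(c,(*e,120)).round(),pix(c,(*e2,120)).round())
g=cv2.cvtColor(c["img"],cv2.COLOR_BGR2GRAY); m=(g>170).astype(np.uint8); m[230:]=0
n,l,st,ce=cv2.connectedComponentsWithStats(m)
for i in range(1,n):
    if st[i,4]>400:
        cn=cv2.findContours((l==i).astype(np.uint8),0,2)[0][0]; print(st[i],cv2.boxPoints(cv2.minAreaRect(cn)).round().tolist())
E
```

```text
now [542.5 148.3 240.7] th -118.3 tilt 0.81 F [ 2.4 -0.5  8.7] w 0.622 t 52.325
1 0.0045 -0.0144 0.004 -0.2 0.1 -8.8; 1 0.0067 -0.0136 0.004 -0.2 0.1 -8.8; 1 0.0087 -0.0124 0.004 -0.2 0.1 -8.8; 1 0.0105 -0.0109 0.0039 -0.2 0.1 -8.8
50 [501.  66.] [278. 101.] [268. 235.]
60 [532.  57.] [241. 109.] [257. 241.]
70 [564.  53.] [206. 124.] [248. 249.]
80 [596.  55.] [176. 144.] [240. 258.]
[ 156   97   95  123 4495] [[148.0, 106.0], [233.0, 93.0], [252.0, 216.0], [166.0, 229.0]]
```

```bash
cat >> h.py <<'E'
H=np.array([569.8,236.3])
def D(a,r,off,z):
    d=np.radians(186.8+a); return (*(H+r*np.array([np.cos(d),np.sin(d)])+off*np.array([-np.sin(d),np.cos(d)])),z,a-173.2)
E
python3 - <<'E'
from h import *
print(D(78,110,75,85),D(0,110,51,85))
go(D(78,110,78,225),D(78,110,78,85),clo=1)
rows(np.array(D(78,110,78,85)[:3]),rot(78-173.2),[D(78,110,51,85)]+[D(a,110,51,85) for a in range(68,0,-10)],1,ang=10.2)
E
```

```text
(np.float64(634.5217460744419), np.float64(119.95527263740978), 85, -95.19999999999999) (np.float64(466.6123964919124), np.float64(172.63432257285152), 85, -173.2)
now [542.5 148.8 237.8] th -118.3 tilt 0.79 F [-0.1 -0.5  0.2] w 0.536 t 52.375
1 -0.0064 -0.0325 0.0046 -0.2 0.2 -7.7; 1 -0.002 -0.033 0.0045 -0.2 0.2 -7.7; 1 0.0024 -0.033 0.0044 -0.2 0.2 -7.7; 1 0 0 0.0467 0.0 0.0 0.0; 1 0 0 0.0467 0.0 0.0 0.0
1 0 0 0.0467 0.0 0.0 0.0
1 0 0.027 0 0.0 0.0 0.0; 1 0.0072 0.0199 0 0.0 0.0 10.0; 1 0.0072 0.0199 0 0.0 0.0 10.0; 1 0.0072 0.0199 0 0.0 0.0 10.0; 1 0.0072 0.0199 0 0.0 0.0 10.0
1 0.0072 0.0199 0 0.0 0.0 10.0; 1 0.0072 0.0199 0 0.0 0.0 10.0; 1 0.0072 0.0199 0 0.0 0.0 10.0
```

Call:
{"name": "jog_arm", "arguments": {
  "series": "1 -0.0064 -0.0325 0.0046 0 0 -7.7; 1 -0.002 -0.033 0.0045 0 0 -7.7; 1 0.0024 -0.033 0.0044 0 0 -7.7; 1 0 0 0 0 0 0; 1 0 0 0.04 0 0 0"
}}

```text
time: 53.0
eef_pos: [636.8, 119.4, 180.2]
ee_rot: [-2.111, 2.316, -0.006]
contact_force: [0.2, -0.3, -0.0]
width: 0.001
```

Call:
{"name": "jog_arm", "arguments": {
  "series": "1 0 0 0.05 0 0 0; 1 0 0 0.05 0 0 0; 1 0 0 0 0 0 0; 1 0 0.027 0 0 0 0; 1 0.0072 0.02 0 0 0 10"
}}

```text
time: 53.62
eef_pos: [588.3, 116.7, 80.2]
ee_rot: [-1.9, 2.496, -0.003]
contact_force: [-0.4, -0.0, 0.5]
width: -0.003
```

Call:
{"name": "jog_arm", "arguments": {
  "series": "1 0.0072 0.02 0 0 0 10; 1 0.0072 0.02 0 0 0 10; 1 0.0072 0.02 0 0 0 10; 1 0.0072 0.02 0 0 0 10; 1 0 0 0 0 0 0"
}}

```text
time: 54.25
eef_pos: [506.3, 132.1, 80.2]
ee_rot: [-0.94, 2.992, 0.001]
contact_force: [0.2, 0.5, 0.7]
width: 0.004
```

```bash
python3 - <<'E'
from h import *
go(*[D(a,110,51,85) for a in (20,12,6,2)],clo=1)
s=cam("scene"); cv2.imwrite("pics/s4.png",s["img"])
E
```

```text
now [506.3 132.1  80.2] th -145.1 tilt 0.33 F [0.2 0.5 0.7] w 0.004 t 54.25
1 0.0044 0.0142 -0.0048 -0.0 0.3 8.1; 1 0.006 0.0158 0 0.0 0.0 8.0; 1 0.0047 0.0118 0 0.0 0.0 6.0; 1 0.0033 0.0078 0 0.0 0.0 4.0
```

Call:
{"name": "jog_arm", "arguments": {
  "series": "1 0.0044 0.0142 -0.002 0 0 8; 1 0.006 0.0158 0 0 0 8; 1 0.0047 0.0118 0 0 0 6; 1 0.0033 0.0078 0 0 0 4; 1 0 0 0 0 0 0"
}}

```text
time: 54.92
eef_pos: [469.0, 168.3, 80.1]
ee_rot: [-0.245, 3.13, 0.001]
contact_force: [-2.1, -0.6, 4.3]
width: 0.001
```

Call:
{"name": "jog_arm", "arguments": {
  "series": "1 0.001 0.004 0 0 0 0; 1 0 0.002 0 0 0 0; 1 0 0 0 0 0 0"
}}

```text
time: 55.3
eef_pos: [466.7, 173.1, 79.9]
ee_rot: [-0.244, 3.132, -0.001]
contact_force: [-5.0, -2.4, 7.9]
width: -0.001
```

Call:
{"name": "jog_arm", "arguments": {
  "series": "1 0 0.002 0 0 0 0; 1 0 0 0 0 0 0"
}}

```text
time: 55.55
eef_pos: [466.3, 174.0, 80.0]
ee_rot: [0.244, -3.132, 0.004]
contact_force: [-4.7, -6.4, 9.8]
width: 0.001
```

Call:
{"name": "jog_arm", "arguments": {
  "series": "1 0 0.002 0 0 0 0; 1 0 0 0 0 0 0"
}}

```text
time: 55.8
eef_pos: [466.1, 174.2, 80.0]
ee_rot: [0.244, -3.131, 0.009]
contact_force: [-1.7, -13.1, 11.2]
width: -0.003
```

Call:
{"name": "jog_arm", "arguments": {
  "series": "1 0 0.002 0 0 0 0; 1 0 0 0 0 0 0"
}}

```text
time: 56.05
eef_pos: [466.0, 174.4, 80.1]
ee_rot: [0.244, -3.131, 0.014]
contact_force: [-0.7, -19.5, 11.5]
width: 0.002
```

```bash
python3 - <<'E'
from h import *
go()
E
```

```text
now [466.  174.4  80.1] th -171.1 tilt 0.5 F [ -0.7 -19.5  11.5] w 0.002 t 56.05
```

The door met its stop at 20 N, at y 174.4 against a predicted 172.6. Backing off, rising, and locating the switch tip from the earlier wrist picture.

Call:
{"name": "jog_arm", "arguments": {
  "series": "1 0 -0.02 0 0 0 0; 1 0 -0.02 0 0 0 0; 1 0 0 -0.06 0 0 0; 1 0 0 -0.06 0 0 0; 1 0 0 -0.04 0 0 0"
}}

```text
time: 56.68
eef_pos: [472.8, 140.0, 242.1]
ee_rot: [-0.242, 3.128, 0.004]
contact_force: [0.4, 0.4, -0.1]
width: 0.0
```

```bash
python3 - <<'E'
from h import *
z=np.load("tray1.npz"); c=dict(K=z["K"],Rw=z["Rw"],o=z["o"]); im=cv2.imread("pics/tray1.png")
for p in [(496.8,327.1,164),(496.8,327.1,170)]: print(pix(c,p).round(1))
s=cam("scene"); cv2.imwrite("pics/s5.png",s["img"])
a=cv2.resize(im[310:375,220:285],(390,390),interpolation=cv2.INTER_CUBIC)
b=cv2.resize(s["img"][215:345,120:266],(410,390) ,interpolation=cv2.INTER_CUBIC)
cv2.imwrite("pics/last.png",np.hstack([a,b]))
print(pix(s,(496.8,327.1,164)))
go()
E
```

```text
[250.1 358.8]
[249.5 364. ]
[165.75440221 270.05227285]
now [474.9 140.4 247.1] th -171.1 tilt 0.73 F [2.4 0.4 6.3] w -0.003 t 56.725
```

View pics/last.png

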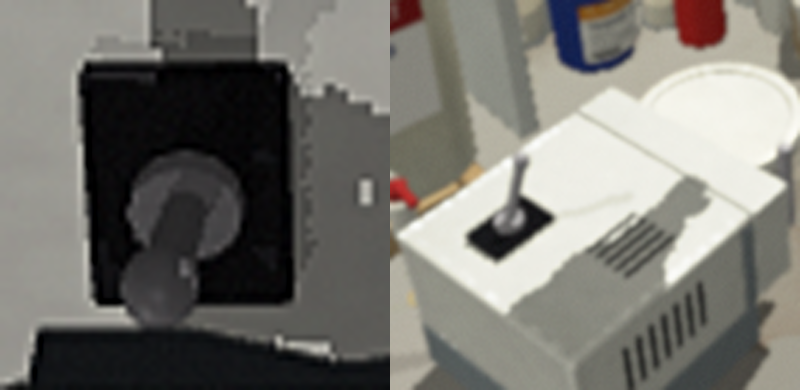

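The door is flush with the cabinet front. The ball in the wrist view is at (246,357.5), giving a tip near (499,326). Now the switch.

```bash
python3 - <<'E'
from h import *
z=np.load("tray1.npz"); c=dict(K=z["K"],Rw=z["Rw"],o=z["o"]); print(ray(c,(246.3,357.5),164))
go((503.5,288,240,-173.2),(503.5,288,152,-173.2),clo=1)
rows(np.array((503.5,288,152.)),rot(-173.2),[(497,343,152,-173.2)],1,step=12)
E
```

```text
[500.37021867 325.99692888 164.        ]
now [474.9 140.4 247.1] th -171.1 tilt 0.73 F [2.4 0.4 6.3] w -0.003 t 56.725
1 -0.0127 0.0354 0.002 0.0 0.2 0.5; 1 -0.0124 0.0355 0.002 0.0 0.2 0.5; 1 -0.0121 0.0356 0.0019 0.0 0.2 0.5; 1 -0.0118 0.0357 0.0018 0.0 0.2 0.5; 1 0 0 0.044 0.0 0.0 0.0
1 0 0 0.044 0.0 0.0 0.0
1 -0 0.0111 0 0.0 0.0 0.0; 1 -0 0.0111 0 0.0 0.0 0.0; 1 -0 0.0111 0 0.0 0.0 0.0; 1 -0 0.0111 0 0.0 0.0 0.0; 1 -0 0.0111 0 0.0 0.0 0.0
```

Call:
{"name": "jog_arm", "arguments": {
  "series": "1 -0.0127 0.0354 0.002 0 0.2 0.5; 1 -0.0124 0.0355 0.002 0 0.2 0.5; 1 -0.012 0.0356 0.002 0 0.2 0.5; 1 -0.0118 0.0357 0.002 0 0.2 0.5; 1 0 0 0 0 0 0"
}}

```text
time: 57.35
eef_pos: [500.6, 289.6, 228.7]
ee_rot: [0.189, -3.121, 0.002]
contact_force: [-0.4, -0.5, 0.2]
width: 0.005
```

Call:
{"name": "jog_arm", "arguments": {
  "series": "1 0 0 0.04 0 0 0; 1 0 0 0.04 0 0 0; 1 0 0 0.008 0 0 0; 1 0 0 0 0 0 0"
}}

```text
time: 57.85
eef_pos: [499.6, 287.3, 143.3]
ee_rot: [0.185, -3.123, 0.001]
contact_force: [0.1, -0.8, 0.6]
width: 0.001
```

```bash
python3 -c "
from h import *
go((497,343,153,-173.2),clo=1,step=12)"
```

```text
now [499.6 287.3 143.3] th -173.2 tilt 0.74 F [ 0.1 -0.8  0.6] w 0.001 t 57.85
1 -0.0008 0.0111 -0.002 -0.0 -0.1 0; 1 -0.0008 0.0111 -0.002 -0.0 -0.1 0; 1 -0.0008 0.0111 -0.002 -0.0 -0.1 0; 1 -0.0008 0.0111 -0.002 -0.0 -0.1 0; 1 -0.0008 0.0111 -0.002 -0.0 -0.1 -0.0
```

Call:
{"name": "jog_arm", "arguments": {
  "series": "1 -0.0003 0.0111 -0.002 0 0 0; 1 -0.0003 0.0111 -0.002 0 0 0; 1 -0.0003 0.0111 -0.002 0 0 0; 1 0 0.0111 -0.002 0 0 0; 1 0 0.0111 -0.001 0 0 0"
}}

```text
time: 58.48
eef_pos: [492.9, 341.5, 150.8]
ee_rot: [0.184, -3.121, 0.009]
contact_force: [5.6, -24.9, -0.9]
width: 0.001
```

Call:
{"name": "jog_arm", "arguments": {
  "series": "1 0 0.002 0 0 0 0; 1 0 0 0 0 0 0"
}}

```text
time: 58.72
eef_pos: [493.1, 341.0, 150.8]
ee_rot: [0.183, -3.12, 0.015]
contact_force: [2.3, -12.9, 2.0]
width: 0.0
```

The switch is at its end stop. Backing off and checking.

Call:
{"name": "jog_arm", "arguments": {
  "series": "1 0 -0.02 0 0 0 0; 1 0 -0.02 0 0 0 0; 1 0 0 -0.05 0 0 0; 1 0 0 -0.05 0 0 0; 1 0.05 -0.03 0 0 0 0"
}}

```text
time: 59.35
eef_pos: [456.9, 272.3, 256.2]
ee_rot: [0.184, -3.131, -0.009]
contact_force: [-1.3, 0.5, 0.0]
width: 0.004
```

Call:
{"name": "jog_arm", "arguments": {
  "series": "1 0.05 -0.05 0 0 0 0; 1 0.03 -0.05 0 0 0 0; 1 0 -0.05 0 0 0 0; 1 0 -0.05 0 0 0 0; 1 0 0 0 0 0 0"
}}

```text
time: 59.98
eef_pos: [402.1, 65.3, 253.7]
ee_rot: [0.178, -3.124, -0.0]
contact_force: [0.5, -0.3, 0.7]
width: -0.0
```

```bash
python3 - <<'E'
from h import *
go(); s=cam("scene"); t=cam("top"); cv2.imwrite("pics/s6.png",s["img"]); cv2.imwrite("pics/t6.png",t["img"])
a=cv2.imread("pics/s5.png"); d=cv2.absdiff(a,s["img"]).max(2)[240:300,140:200]>40
ys,xs=np.nonzero(d); print("diff px",d.sum(), "off tip exp",pix(s,(500,326,164)).round(),"on tip exp",pix(s,(496,361,164)).round())
g0=cv2.cvtColor(a,cv2.COLOR_BGR2GRAY).astype(int); g1=cv2.cvtColor(s["img"],cv2.COLOR_BGR2GRAY).astype(int)
df=g1-g0
for nm,m in(("darker",df<-40),("brighter",df>40)):
    y,x=np.nonzero(m[240:300,140:200]); print(nm,len(x),(x.mean()+140).round(1) if len(x) else None,(y.mean()+240).round(1) if len(x) else None)
# cured casting on the lid + bystanders by colour, top view before/after
b=cv2.imread("pics/top0.png")
for nm,(lo,hi) in {"red":((0,150,80),(6,255,255)),"blue":((95,90,60),(112,255,255)),"navy":((112,120,30),(125,255,255)),"cream":((18,45,120),(35,255,255))}.items():
    for tag,im in(("0",b),("6",t["img"])):
        m=cv2.inRange(cv2.cvtColor(im,cv2.COLOR_BGR2HSV),lo,hi); m[:130]=0;m[285:]=0;m[:,:265]=0
        n,l,st,ce=cv2.connectedComponentsWithStats(m); print(nm,tag,[(ce[i].round(1).tolist(),int(st[i,4])) for i in range(1,n) if st[i,4]>60])
E
```

```text
now [402.1  65.3 253.7] th -173.5 tilt 0.7 F [ 0.5 -0.3  0.7] w -0.0 t 59.975
diff px 213 off tip exp [165. 269.] on tip exp [150. 279.]
darker 80 154.1 281.6
brighter 127 175.1 282.4
red 0 [([278.5, 140.1], 127), ([334.6, 221.6], 196)]
red 6 [([278.8, 140.0], 127), ([334.7, 221.5], 192)]
blue 0 []
blue 6 []
navy 0 [([343.9, 165.2], 138)]
navy 6 [([343.7, 165.5], 146)]
cream 0 [([278.0, 134.0], 69), ([394.8, 132.8], 93), ([436.8, 150.3], 202), ([297.8, 174.2], 73), ([441.9, 180.9], 73), ([300.7, 217.4], 334), ([367.2, 228.2], 206), ([370.8, 259.9], 235), ([335.6, 255.3], 172)]
cream 6 [([278.0, 134.0], 69), ([394.8, 132.8], 91), ([437.0, 150.6], 196), ([297.9, 174.2], 73), ([441.9, 180.9], 70), ([416.6, 244.8], 108)]
```

```bash
python3 - <<'E'
from h import *
a=cv2.imread("pics/s5.png");b=cv2.imread("pics/s6.png")
H3=[(*D(0,180,36,120)[:2],120),(*D(0,180,0,120)[:2],120),(*D(0,0,36,120)[:2],120)]
s=cam("scene"); print([pix(s,p).round(1).tolist() for p in H3]); 
o=cv2.imread("pics/top0.png"); t=cv2.imread("pics/t6.png")
print("mould diff",cv2.absdiff(o,t)[245:282,275:306].mean())
print(arm.sign_off())
E
```

```text
[[262.7, 275.6], [250.4, 285.5], [200.0, 243.1]]
mould diff 2.6855565242662016
the job is handed in; nothing more can be done
None
```

I carried out the whole sequence and handed the job in at about 60 s of robot time; the sign-off gave no verdict.

**What I did**
1. Opened the door by its handle, then pushed it wide to about 109°.
2. Pulled the tray out to its stop.
3. Set the finished casting, the oblong one, on the 112 mm lid.
4. Seated the fresh oblong, square, small disc and large disc in their recesses. All four were present.
5. Pushed the tray in to its stop (17 N), shut the door to its stop (20 N) and threw the switch back to its end stop.

**What the last checks showed**
- **Castings:** before the tray went in, the picture showed all four flush in their recesses. Contact heights put every underside at about the same level, z 55–56 mm. They were not seen again after the door closed.
- **Finished casting:** it stands on the lid about 1 px off the lid's middle in the top view, roughly 4 mm.
- **Door:** it looked flush in the last picture viewed, before the switch was thrown. After the switch I did not measure it again.
- **Switch:** I checked it only by comparing pictures. The lever shows about 5 px from the position expected for "on", and the finger met the hard stop at about 25 N.
- **Bystanders:** the knob and bottle moved less than 1 px in the top view. The mould half's patch of the picture barely changed.

**Disagreements**
- The fresh oblong first caught on the recess chamfer. I backed off, moved it 1.7 mm and it seated.
- The camera positions of the recesses were about 1 to 1.5 mm off from where the castings actually seated.
- The two discs sat 3 to 4 mm off-centre in the grip, though the bench measurement of the small disc had predicted almost none. I corrected for this before placing them.

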